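# Fill the snack tubs at the gumball dispenser

### The arm

A 6-joint arm with a two-finger parallel gripper is mounted at the origin on the work surface. World frame = base frame: x ahead of the robot, y to its left, z up, the work surface at z = 0. Lengths are in m, angles in rad, forces in N, time in s.
With the tool pointing down it reaches from about 0.225 to 0.875 m from the base axis. Payload 3.4 kg.
Tool frame: the origin (TCP) lies between the finger pads; the fingertips stand 17 mm ahead of it and the grasp point (between the pads) lies 2 mm behind it; y points along the fingers, z is the direction in which the jaws open and shut, and the axes are right-handed (so a half turn about y gives the same grasp; the last joint's range is limited). The gripper opens to 85 mm and grips with 20 to 120 N. Pads are 22 mm wide; open, the fingers measure 114 mm over their backs; the gripper's body (76 mm by 85 mm) begins 54 mm behind the grasp point. The pads swing forward as they close: fully open they stand 13 mm farther back than shut.
Start: joints at [1.189, 0.276, 1.505, -0, 1.361, -0.121], TCP at [0.148, 0.556, 0.248] pointing down, gripper open.
Joint ranges: [-2.89, 2.89], [-0.75, 2.08], [0.22, 2.7], [-1.18, 4.32], [0.11, 2.71], [-2.7, 2.7]. Speed limits (rad/s): [2.57, 2.57, 3.14, 3.14, 3.14, 3.14].

### API

Orientations are given as a unit quaternion [w, x, y, z].
In Python, from rig import manip, get_image, camera_model, sign_off, spot_in, silhouettes, spot_point gives the robot as it stands.
- The arm moves only by the tool jog_arm, never from a script. Its argument "targets" is a list of rows, each a list of 3 entries, a list of its own where there are three numbers: the finger opening in m, from 0 to 0.0854, then the shift along the world's x, y, z in m, then the turn about the world's z in rad. In form: [[claw, [x, y, z], spin], ...]. A call has 1 to 10 rows; each row shifts and turns the commanded pose from where the row before left it; what a row does not reach is not made up. A row lasts 1/8 s, in which the tool goes at most 62.5 mm and 10.7 degrees, less where a joint would pass 70% of its speed; a pose out of reach is approached as far as the arm can. A call with a gripper value outside its range is refused whole. The fingers move at their own pace and stop on an object; "force" is the grip in N (left out, the last holds). Time passes only in rows, so rows that do not move let the fingers close. It gives the time, the measured TCP pose, the force and the opening at its end, in the units of the state.
- manip.get_state(): the state, without advancing time (a new reading comes with each control period).
- get_image(name): name is "scene" or "top" or "wrist"; returns (picture, depth): 480x640x3 uint8, red, green, blue; 480x640 float32, m along the optical axis (not along the pixel's ray), 0 where there is no reading.
- camera_model(name): a dict with "mtx" (3x3 intrinsics, pixels), "world_from_camera" (4x4, takes a point from camera to world coordinates). Camera axes: x right, y up, looking along -z (the intrinsics and any distortion apply to the point x, -y, -z); pixel columns grow to the right and rows downward; lengths in m; the calibration is good to about 2 mm. A picture is of the moment at which its call begins: read the wrist's pose just before it. camera_model takes no time and is no camera call; for the wrist camera it gives the pose at the moment of the call.
- sign_off(): hands the job in, once; it reports no verdict.
Trained networks look in the newest picture that a camera, given by its name, has taken for a name from the list of things; names that differ only in an ending like _2 or _b are one class to them, and where a whole thing is asked for, a point or a joint stands for the part that bears it (a point fixed in the world has none). Each returns a list of dicts, best first, with "score" (0 to 1); they miss things now and then, are a little off and sometimes report something else, mostly with a low value. They report only what shows in the picture. A call takes as long as a camera call. They do not tell look-alikes from the thing itself.
- spot_in(name, camera): "position" ([column, row] in pixels, amid what is visible of it).
- silhouettes(name, camera): "mask" (480x640 bool, what is visible of it) and "position" ([column, row] in pixels, amid what is visible of it).
- spot_point(name, camera): "position" ([column, row] in pixels: a listed point, or the origin of a listed thing).
The state is a dict: "clock": time; "qpos": joint angles; "qd": joint speeds; "effort": joint torques, N m; "position": TCP position; "ee_rot": TCP orientation; "contact_force": force on the tool from outside, world axes, zero at the start; "moment": the same for the moment, N m; "width": finger opening in m.
Only numpy, scipy, OpenCV 4.12 (cv2) and the standard library are available. Lean on these libraries where they do the work, as an engineer would, in place of code of your own. Each camera call takes 0.05 s, during which the arm holds its last target.

### The job

Get the snacks ready for tonight's players. Lift each snack tub up and off the hook rail, stand it under the dispenser's spout, turn the paddle knob exactly two clicks so that two gumballs drop into it, and then set the tub upright in the middle of a black coaster of its own. Leave no gumball lying loose, and do not move the cup, the remote controller or the spring clip.

Things in the scene. Friction and masses are not known exactly. Their poses are not given: they have to be found in the camera images.
- dispenser: Fixed gumball dispenser: black base plate 6 mm thick (x -135 to 60, y -110 to 80 mm), white column (x -10 to 42, y -22 to 22 mm), clear drum with a 4-pocket wheel, clear feed trough of gumballs rising to the -y side (33 mm square, from y 18, z 259 to y -130, z 315 mm). Origin: underside of the base, below the wheel's axis. -x points to the spout side, +y to the paddle knob, z up.
- spout (a point): Centre of the open underside of the 30 mm square spout, 70 mm out on the dispenser's -x side, 95 mm above the work surface; gumballs drop straight down from it. A grey square on the base marks the tub's place, centred at x -72 mm. A tub slides in under it from the side (along y), handle out along -x, hook inwards (hook top 68 mm above the tub's foot). Axes as the dispenser's.
- knob_hub (a point): Centre of the red paddle knob on its horizontal axis (the dispenser's y), 76 mm out on the +y side, 186 mm up; fixed, axes as the dispenser's. Four wings at right angles, each reaching 48 mm from the axis, 8 mm thick, 26 mm wide along the axis; hub radius 11 mm. At rest one wing leans 30 degrees from upright to the spout side (-x), the next 60 degrees to +x.
- paddle (a joint): Turn of the knob, rad; 0 at the start. Turn it only so that its top moves to the dispenser's +x (value grows). It clicks to rest every 1.571 rad (90 degrees) and each click drops one gumball within 1 s. Past half-way it snaps on by itself; about 0.1 Nm. One click: fingertips 20 mm above the axis push the upper spout-side wing along +x, from 66 to 4 mm before the hub, then lift out.
- rail: Fixed hook rail along the left side: a board 8 mm thick, top edge 115 mm above the work surface, along its x axis from -190 to 330 mm; origin at the board's foot. Tubs hang on its -y side (towards the middle); a headset on its stand sits at the +x end.
- cup: White ceramic cup, bystander, origin under its centre. Leave it alone.
- controller: Grey remote controller, 150 x 45 x 16 mm, bystander, origin under its centre. Leave it alone.
- spring_clip: Chrome spring clip, 50 mm long, bystander, origin under its centre. Leave it alone.
- tub1_mid (a point): Centre (half-way up) of the blue square snack tub: 64 x 64 mm, 60 mm high, 3 mm walls, open on top, 55 to 100 g. Its -x axis points along its flat handle: 14 mm thick (across y), 20 mm high, from 32 to 87 mm out, middle line 15 mm above this point. On its +x side a hook (top 32 mm above this point, out to 47 mm) reaches over the rail and 12 mm down behind it. May be absent.
- tub2_mid (a point): Centre (half-way up) of the green square snack tub: 64 x 64 mm, 60 mm high, 3 mm walls, open on top, 55 to 100 g. Its -x axis points along its flat handle: 14 mm thick (across y), 20 mm high, from 32 to 87 mm out, middle line 15 mm above this point. On its +x side a hook (top 32 mm above this point, out to 47 mm) reaches over the rail and 12 mm down behind it. May be absent.
- tub3_mid (a point): Centre (half-way up) of the orange square snack tub: 64 x 64 mm, 60 mm high, 3 mm walls, open on top, 55 to 100 g. Its -x axis points along its flat handle: 14 mm thick (across y), 20 mm high, from 32 to 87 mm out, middle line 15 mm above this point. On its +x side a hook (top 32 mm above this point, out to 47 mm) reaches over the rail and 12 mm down behind it. May be absent.
- coaster1: Loose black round coaster, 92 mm across, 5 mm thick, with a grey centre; origin at the centre of its underside.
- coaster2: Loose black round coaster, 92 mm across, 5 mm thick, with a grey centre; origin at the centre of its underside.
- coaster3: Loose black round coaster, 92 mm across, 5 mm thick, with a grey centre; origin at the centre of its underside.
- gumball1_center (a point): Centre of a loose gumball, 24 mm across, 11 g; number 1 in the order in which the dispenser lets them out.
- gumball2_center (a point): Centre of a loose gumball, 24 mm across, 11 g; number 2 in the order in which the dispenser lets them out.
- gumball3_center (a point): Centre of a loose gumball, 24 mm across, 11 g; number 3 in the order in which the dispenser lets them out.
- gumball4_center (a point): Centre of a loose gumball, 24 mm across, 11 g; number 4 in the order in which the dispenser lets them out.
- gumball5_center (a point): Centre of a loose gumball, 24 mm across, 11 g; number 5 in the order in which the dispenser lets them out.
- gumball6_center (a point): Centre of a loose gumball, 24 mm across, 11 g; number 6 in the order in which the dispenser lets them out.
- gumball7_center (a point): Centre of a loose gumball, 24 mm across, 11 g; number 7 in the order in which the dispenser lets them out.
- gumball8_center (a point): Centre of a loose gumball, 24 mm across, 11 g; number 8 in the order in which the dispenser lets them out.
Not all that is in view belongs to the job. Of the things shaped like the part that bears tub2_mid, the green one is meant.

How it is judged:
By the outcome, as a careful person would: the job done as asked, in the order asked, and still so for the second after the job is handed in, with the robot touching nothing.
Of tub1, tub2, tub3 only 2 to 3 are there at a start; the rules pass over those that are not, and their reading is None.
At some moment in a run one of coaster1, coaster2, coaster3 may be knocked a few centimetres aside while the robot is not near it.
It also fails if it takes over 210 s, if anything falls off the work surface, if the arm or the gripper's body presses on something with over 40 N, if the wrist force passes 120 N, or if a joint passes its speed limit or range.

## Working session

There is one attempt and no reset: what is moved stays moved. The work goes in short steps, Python scripts to look and compute and a tool call to move; the robot and the scene stay as the last step left them, time stands still between calls to the robot, and variables do not carry over. Pictures are saved under pics/ and viewed, and the job is handed in when it is done.

Besides the shell and the picture viewer there is one more tool, called after "Request:" as name(argument=value, ...), one argument or row to a line, values as JSON. jog_arm: Moves the arm, as the interface text tells. Its arguments: {"type":"object","properties":{"targets":{"type":"array","items":{"type":"array"}},"force":{"type":"number"}},"required":["targets"]}

```bash
ls; mkdir -p pics
python3 - <<'E'
from rig import manip, get_image, camera_model
import cv2, numpy as np
print(manip.get_state())
for n in ["scene","top","wrist"]:
    p,d=get_image(n); cv2.imwrite(f"pics/{n}0.png",p[:,:,::-1]); np.savez(f"{n}0.npz",p=p,d=d)
    m=camera_model(n); print(n,m)
E
```

```text
pics
{'clock': 0.0, 'qpos': array([ 1.18901008e+00,  2.76569569e-01,  1.50614084e+00, -7.91507878e-06,
        1.36067662e+00, -1.21005920e-01]), 'qd': array([-6.77364991e-04, -3.66504896e-04, -7.93806714e-05, -1.03020585e-03,
       -1.62814291e-05, -3.25125741e-04]), 'effort': array([-8.01943988e-04, -4.16782379e+01, -2.45799047e+01, -1.31824663e-04,
        1.16068256e-02,  2.32624109e-05]), 'position': array([0.14807962, 0.55509153, 0.2474511 ]), 'ee_rot': array([-0.70048897,  0.70171926, -0.09209328,  0.09178295]), 'contact_force': array([ 0.6641202 , -0.003364  , -0.01624495]), 'moment': array([-0.01847666, -0.04859582, -0.02019543]), 'width': 0.08531116937155041}
scene {'mtx': array([[587.82907287,   0.        , 314.59204173],
       [  0.        , 587.82907287, 236.07458452],
       [  0.        ,   0.        ,   1.        ]]), 'world_from_camera': array([[-0.00423681, -0.87381368,  0.48624243,  1.07559893],
       [ 0.99998345, -0.00559429, -0.00134012,  0.02696085],
       [ 0.0038912 ,  0.4862287 ,  0.87382293,  1.16671134],
       [ 0.        ,  0.        ,  0.        ,  
[... 280 characters left out ...]
713, -0.02338383, -0.0109011 ,  0.00949993],
       [-0.01298252,  0.09079125,  0.99578532,  1.19603396],
       [ 0.        ,  0.        ,  0.        ,  1.        ]])}
wrist {'mtx': array([[382.86152616,   0.        , 321.90390393],
       [  0.        , 382.86152616, 235.35164449],
       [  0.        ,   0.        ,   1.        ]]), 'world_from_camera': array([[ 2.58284666e-01, -9.19784352e-01, -2.95441664e-01,
         7.26569650e-02],
       [ 9.66068378e-01,  2.45606387e-01,  7.99336714e-02,
         5.75592577e-01],
       [-9.59380469e-04, -3.06062491e-01,  9.52010941e-01,
         3.73036592e-01],
       [ 0.00000000e+00,  0.00000000e+00,  0.00000000e+00,
         1.00000000e+00]])}
```

View pics/scene0.png

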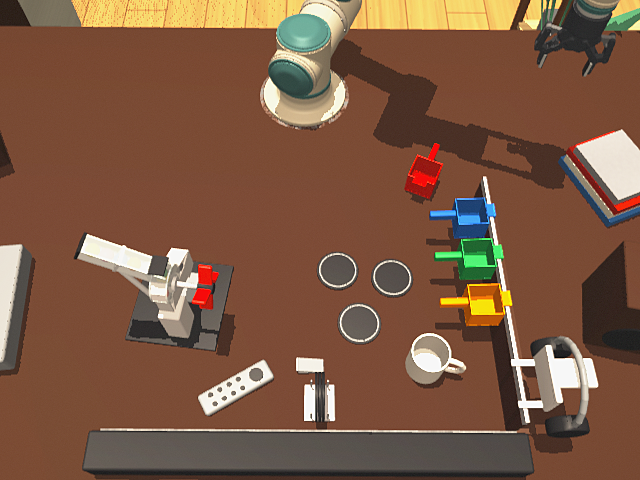

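View pics/top0.png

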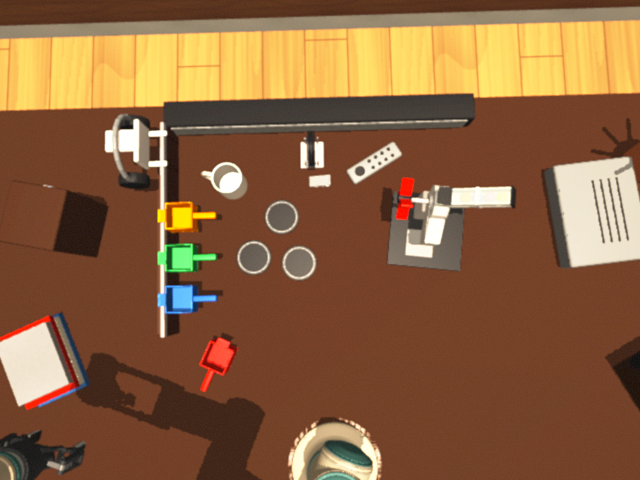

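View pics/wrist0.png

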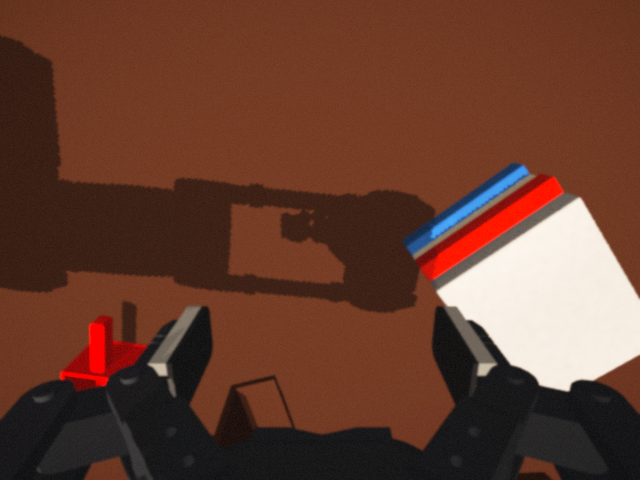

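The scene shows blue, green and orange tubs hanging on the rail; in the top view they are at (180,298), (180,258) and (180,217). A red look-alike at (218,357) stands on the table and isn't in the task. The three coasters are at (282,217), (254,257) and (299,263), and the grey square of the dispenser is at (418,243).

```bash
cat > h.py <<'E'
from rig import manip, get_image, camera_model, spot_in, silhouettes, spot_point
import cv2, numpy as np
from scipy.spatial.transform import Rotation as R
def snap(n,tag=None):
    m=camera_model(n); p,d=get_image(n)
    if tag: cv2.imwrite(f"pics/{tag}.png",p[:,:,::-1])
    return m,p,d
def ray(m,px):
    K=m["mtx"];T=m["world_from_camera"]
    v=np.array([(px[0]-K[0,2])/K[0,0],-(px[1]-K[1,2])/K[1,1],-1.])
    return T[:3,3],T[:3,:3]@v
def at_z(m,px,z):
    o,v=ray(m,px); return o+v*(z-o[2])/v[2]
def cloud(m,d):
    K=m["mtx"];T=m["world_from_camera"]
    v,u=np.indices(d.shape)
    c=np.stack([(u-K[0,2])/K[0,0]*d,-(v-K[1,2])/K[1,1]*d,-d],-1)
    P=c@T[:3,:3].T+T[:3,3]; P[d<=0]=np.nan
    return P
def proj(m,X):
    T=np.linalg.inv(m["world_from_camera"]);c=T[:3,:3]@np.array(X)+T[:3,3]
    K=m["mtx"]; return np.array([K[0,0]*c[0]/-c[2]+K[0,2], K[1,1]*-c[1]/-c[2]+K[1,2]])
def tri(obs):
    A=[];b=[]
    for m,px in obs:
        o,v=ray(m,px); v/=np.linalg.norm(v); Q=np.eye(3)-np.outer(v,v); A.append(Q); b.append(Q@o)
    x=np.linalg.lstsq(np.vstack(A),np.hstack(b),rcond=None)[0]
    return x,[np.linalg.norm(Q@(x)-c) for Q,c in zip(A,b)]
def st():
    s=manip.get_state(); r=R.from_quat(np.roll(s["ee_rot"],-1)).as_matrix()
    return s,r
E
python3 - <<'E'
from h import *
np.set_printoptions(precision=4,suppress=True)
s,r=st(); print("tool axes cols x,y,z\n",r)
M={}
for n in ["scene","top"]:
    m,p,d=snap(n); M[n]=m; P=cloud(m,d)
    for t in ["dispenser","spout","knob_hub","rail","tub1_mid","tub2_mid","tub3_mid","coaster1","cup","controller","spring_clip"]:
        for q in spot_point(t,n)[:4]:
            c,rw=np.round(q["position"]).astype(int)
            pt=P[min(max(rw,0),479),min(max(c,0),639)]
            print(n,t,np.round(q["position"],1),round(q["score"],2),"depthpt",pt,"z0",at_z(m,q["position"],0)[:2])
E
```

```text
tool axes cols x,y,z
 [[ 0.9662 -0.0006  0.2578]
 [-0.2578 -0.0014  0.9662]
 [-0.0002 -1.     -0.0015]]
scene dispenser [185. 318.] 0.79 depthpt [ 0.6513 -0.2279  0.0666] z0 [ 0.6256 -0.2433]
scene spout [468.3 216.8] 0.39 depthpt [0.4091 0.3657 0.0591] z0 [0.373  0.3846]
scene knob_hub [208.2 289.4] 0.93 depthpt [ 0.6461 -0.1625  0.1972] z0 [ 0.5597 -0.2006]
scene knob_hub [393.  278.2] 0.66 depthpt [0.5336 0.1995 0.0074] z0 [0.5306 0.2006]
scene rail [205.7 286.9] 0.4 depthpt [ 0.6421 -0.1665  0.197 ] z0 [ 0.5538 -0.2065]
scene rail [472.8 262.8] 0.37 depthpt [0.5217 0.3626 0.0586] z0 [0.492  0.3799]
scene tub1_mid [467.9 218.2] 0.73 depthpt [0.4131 0.3647 0.0615] z0 [0.3768 0.3832]
scene tub2_mid [474.6 260.6] 0.71 depthpt [0.517  0.3674 0.0587] z0 [0.4865 0.3846]
scene tub2_mid [422.1 172.9] 0.57 depthpt [0.2543 0.2864 0.0059] z0 [0.2499 0.288 ]
scene tub3_mid [483.1 301.9] 0.55 depthpt [0.6108 0.3712 0.06  ] z0 [0.5853 0.3902]
scene coaster1 [338.1 274.1] 0.85 depthpt [0.5246 0.0802 0.0072] z0 [0.5215 0.0807]
scene coaster1 [362.4 321.7] 0.72 depthpt [0.6345 0.1287 0.0057] z0 [0
[... 1407 characters left out ...]
893 0.0044] z0 [0.2803 0.2896]
top tub3_mid [181. 216.] 0.77 depthpt [0.6328 0.3701 0.0563] z0 [0.6426 0.3879]
top coaster1 [300.1 258.1] 0.78 depthpt [0.5232 0.0742 0.0065] z0 [0.5235 0.0743]
top coaster1 [281.3 216.4] 0.75 depthpt [0.6358 0.1225 0.0017] z0 [0.635  0.1219]
top coaster1 [254.7 256.5] 0.68 depthpt [0.5314 0.1918 0.0043] z0 [0.5304 0.1933]
top controller [371.7 167.1] 0.57 depthpt [ 0.7578 -0.1199  0.0154] z0 [ 0.7617 -0.1208]
top spring_clip [179.8 216.2] 0.54 depthpt [0.6323 0.3715 0.0598] z0 [0.6421 0.3911]
top spring_clip [320.1 181. ] 0.53 depthpt [0.7249 0.0175 0.0108] z0 [0.7276 0.0173]
top spring_clip [252.1 258.7] 0.51 depthpt [0.5236 0.1996 0.0055] z0 [0.5248 0.2002]
```

Run:
```python
import cv2
a=cv2.imread("pics/top0.png"); cv2.imwrite("pics/crop_tubs.png",cv2.resize(a[190:390,150:330],None,fx=3.3,fy=3,interpolation=cv2.INTER_CUBIC)[:600])
a=cv2.imread("pics/scene0.png"); cv2.imwrite("pics/crop_disp.png",cv2.resize(a[220:360,70:250],None,fx=4,fy=4,interpolation=cv2.INTER_CUBIC))
```

```text
(no output)
```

View pics/crop_tubs.png

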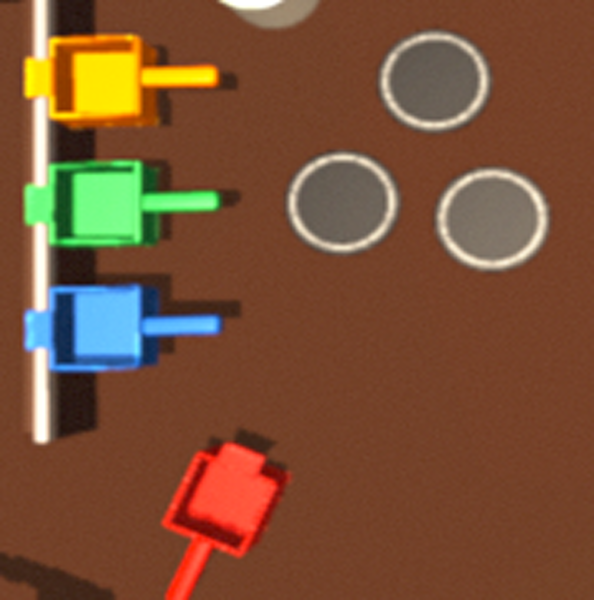

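View pics/crop_disp.png

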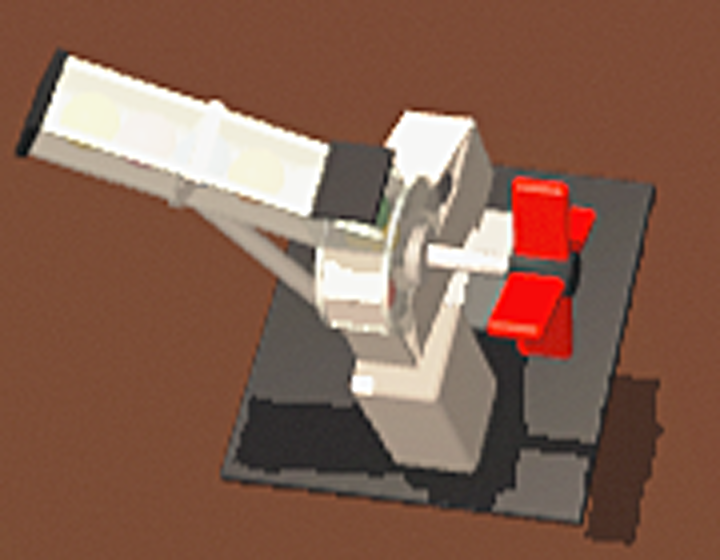

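The crop confirms my choice: blue, green and orange hang by hooks, with their handles pointing right (-y). The red one stands on the table and is left alone. Next I'll measure precisely by colour and depth.

```bash
cat >> h.py <<'E'
def hsvmask(p,c):
    h=cv2.cvtColor(p,cv2.COLOR_RGB2HSV)
    lo,hi={"blue":((98,120,60),(118,255,255)),"green":((55,110,50),(80,255,255)),"orange":((14,180,140),(28,255,255))}[c]
    return cv2.inRange(h,lo,hi)>0
E
python3 - <<'E'
from h import *
np.set_printoptions(precision=4,suppress=True)
for n in ["scene","top"]:
    z=np.load(f"{n}0.npz"); p,d=z["p"],z["d"]; m=camera_model(n); P=cloud(m,d)
    for c in ["blue","green","orange"]:
        k=hsvmask(p,c)
        nn,lab,stt,cen=cv2.connectedComponentsWithStats(k.astype(np.uint8))
        # pick component on rail
        best=None
        for i in range(1,nn):
            if stt[i,4]<100: continue
            X=P[lab==i]; X=X[~np.isnan(X[:,0])]
            if len(X)==0: continue
            c0=np.median(X,0)
            if 0.2<c0[1]<.45 and .3<c0[0]<.75: best=i if best is None or stt[i,4]>stt[best,4] else best
        if best is None: print(n,c,"none"); continue
        X=P[lab==best]; X=X[~np.isnan(X[:,0])]
        H=X[(X[:,1]<.325)&(X[:,2]>.05)]; 
        H=X[(X[:,1]<.33)&(X[:,2]>.09)]
        rim=X[(X[:,1]>.33)&(X[:,2]>.105)]
        print(n,c,len(X),"handle n",len(H),"ctr",np.median(H,0),"y",H[:,1].min(),H[:,1].max(),"slope dx/dy",np.polyfit(H[:,1],H[:,0],1)[0], "z pct",np.percentile(H[:,2],[10,50,90]))
        print("   rim n",len(rim),np.percentile(rim[:,0],[2,98]),np.percentile(rim[:,1],[2,50,98]),"z",np.percentile(rim[:,2],[10,50,90]))
    # rail top
    hh=cv2.cvtColor(p,cv2.COLOR_RGB2HSV)
    w=(P[...,1]>.36)&(P[...,1]<.48)&(P[...,2]>.108)&(P[...,2]<.122)&(P[...,0]>.3)&(P[...,0]<.75)&(hh[...,1]<80)
    X=P[w]; print(n,"rail",len(X),"y=a x+b",np.polyfit(X[:,0],X[:,1],1),np.median(X,0),X[:,0].min(),X[:,0].max())
    # base plate
    g=cv2.cvtColor(p,cv2.COLOR_RGB2GRAY)
    w=(P[...,0]>.45)&(P[...,0]<.78)&(P[...,1]>-.42)&(P[...,1]<-.08)&(P[...,2]<.03)&(hh[...,1]<90)
    cs,_=cv2.findContours(w.astype(np.uint8),cv2.RETR_EXTERNAL,cv2.CHAIN_APPROX_NONE); c=max(cs,key=cv2.contourArea)
    hull=cv2.convexHull(c)
    W=np.array([at_z(m,q[0],.006)[:2] for q in hull],np.float32)
    print(n,"base rect",cv2.minAreaRect(W), cv2.boxPoints(cv2.minAreaRect(W)))
    cv2.imwrite(f"pics/mask_{n}.png",w.astype(np.uint8)*255)
E
```

```text
scene blue 1650 handle n 317 ctr [0.4329 0.3093 0.1051] y 0.2723411671722968 0.32984328087630793 slope dx/dy 0.022996526015333963 z pct [0.0951 0.1051 0.1114]
   rim n 338 [0.3959 0.4614] [0.334  0.3844 0.4031] z [0.1072 0.1138 0.1194]
scene green 1769 handle n 328 ctr [0.5303 0.3112 0.1053] y 0.27228728413685477 0.32999715809608565 slope dx/dy 0.0037337502197941613 z pct [0.0953 0.1053 0.1121]
   rim n 386 [0.4944 0.5594] [0.3315 0.3868 0.4045] z [0.1068 0.1139 0.1197]
scene orange 402 handle n 8 ctr [0.621  0.3286 0.1137] y 0.32782036806243836 0.3299824360851248 slope dx/dy -2.4279419322567595 z pct [0.1132 0.1137 0.1149]
   rim n 45 [0.6208 0.6595] [0.3311 0.3656 0.3924] z [0.1109 0.1144 0.1168]
scene rail 809 y=a x+b [0.0677 0.365 ] [0.6043 0.3983 0.1144] 0.3389593726357728 0.7498293940690535
scene base rect ((0.5891845226287842, -0.2551276683807373), (0.19027899205684662, 0.1964200735092163), 82.97525024414062) [[ 0.4801 -0.3375]
 [ 0.675  -0.3616]
 [ 0.6983 -0.1727]
 [ 0.5033 -0.1487]]
top blue 1104 handle n 219 ctr [0.4264 0.3129 0.1062] y 0.27034227252758397 0.329133375368619
[... 205 characters left out ...]
09764972113 0.32936685303904845 slope dx/dy -0.02255026005635667 z pct [0.0972 0.1058 0.1121]
   rim n 212 [0.4918 0.5557] [0.334  0.3882 0.4049] z [0.1102 0.1159 0.1204]
top orange 871 handle n 188 ctr [0.6254 0.3131 0.1056] y 0.27343582987378173 0.329989339957439 slope dx/dy -0.03845091474413919 z pct [0.1    0.1056 0.1119]
   rim n 226 [0.5929 0.6572] [0.3305 0.3885 0.4053] z [0.1102 0.1148 0.1199]
top rail 668 y=a x+b [0.0715 0.3643] [0.5736 0.3978 0.1143] 0.3394567030585608 0.7499141536560385
top base rect ((0.5822413563728333, -0.2546308934688568), (0.19907739758491516, 0.19239071011543274), 79.08431243896484) [[ 0.4689 -0.3342]
 [ 0.6578 -0.3706]
 [ 0.6955 -0.1751]
 [ 0.5066 -0.1387]]
```

Run:
```python
from h import *
a=cv2.imread("pics/scene0.png"); cv2.imwrite("pics/crop_grip.png",cv2.resize(a[0:100,500:640],None,fx=5,fy=5,interpolation=cv2.INTER_CUBIC))
a=cv2.imread("pics/top0.png"); cv2.imwrite("pics/crop_disp_top.png",cv2.resize(a[150:290,370:530],None,fx=4,fy=4,interpolation=cv2.INTER_CUBIC))
```

```text
(no output)
```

View pics/crop_grip.png

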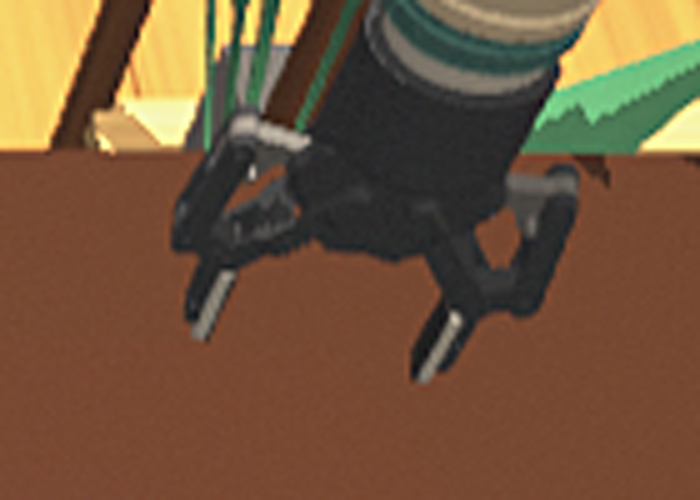

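View pics/crop_disp_top.png

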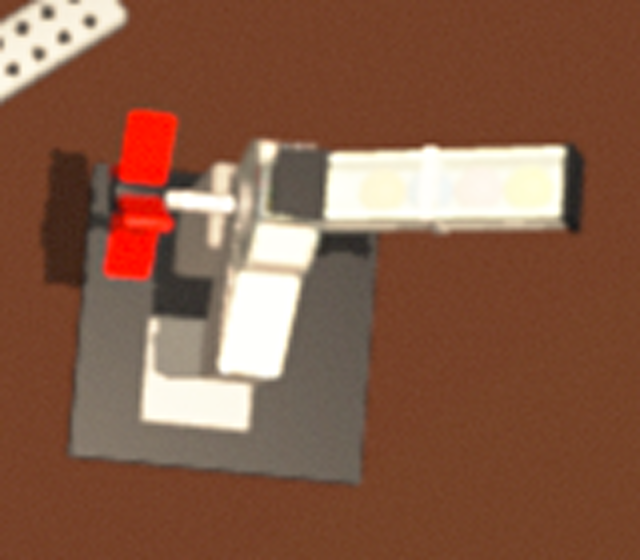

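View pics/mask_scene.png

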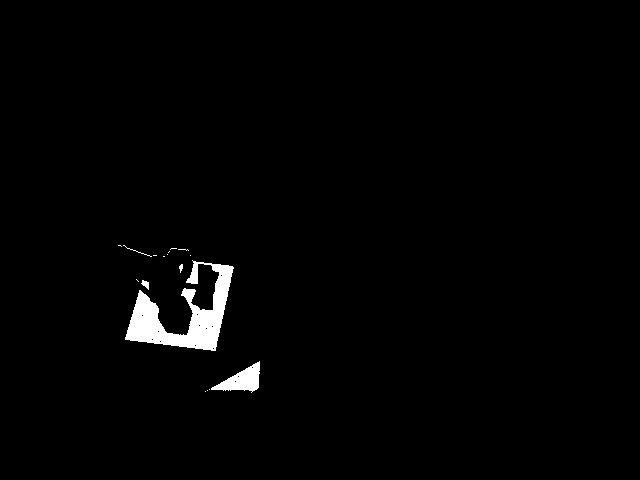

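Run:
```python
from h import *
np.set_printoptions(precision=4,suppress=True)
m=camera_model("top")
# corners: (-135,80),(-135,-110),( 60,80)
f=lambda c:(370+c[0]/4-.4,150+c[1]/4-.4)
A={}
for nm,c in {"(-135,80)":(69,458),"(-135,-110)":(360,484)}.items(): A[nm]=at_z(m,f(c),.006); print("top",nm,A[nm])
e=at_z(m,f((91,170)),.006); print("left edge pt",e)
m2=camera_model("scene")
f2=lambda c:(70+c[0]/4-.4,220+c[1]/4-.4)
for nm,c in {"(60,80)":(583,522),"(60,-110)":(222,478),"(-135,80)":(655,186)}.items(): print("scene",nm,at_z(m2,f2(c),.006))
```

```text
top (-135,80) [ 0.5022 -0.151   0.006 ]
top (-135,-110) [ 0.481  -0.3383  0.006 ]
left edge pt [ 0.6915 -0.1722  0.006 ]
scene (60,80) [ 0.697  -0.1724  0.006 ]
scene (60,-110) [ 0.6746 -0.3599  0.006 ]
scene (-135,80) [ 0.5063 -0.1493  0.006 ]
```

Geometry so far:
- **Dispenser:** origin about (0.628, -0.245), yaw about -6.7°.
- **Coasters:** about (0.633, 0.126), (0.531, 0.193) and (0.523, 0.077).

I'll move above the tubs now.

Request:
jog_arm(
  targets=[
    [0.05,[0.035,-0.033,0],-0.16],
    [0.05,[0.035,-0.033,0],-0.16],
    [0.05,[0.035,-0.033,0],-0.16],
    [0.05,[0.035,-0.033,0],-0.16],
    [0.05,[0.035,-0.033,0],-0.16],
    [0.05,[0.035,-0.033,0],-0.16],
    [0.05,[0.035,-0.033,0],-0.16],
    [0.05,[0.035,-0.033,0],-0.16],
    [0.05,[0,0,0],0],
  ],
  force=50,
)

```text
clock: 2.48
position: [0.4306, 0.2896, 0.2482]
ee_rot: [0.506, -0.506, 0.493, -0.494]
contact_force: [-0.3, 0.9, -0.0]
width: 0.05
```

Run:
```python
from h import *
np.set_printoptions(precision=4,suppress=True)
s,r=st(); print(s["position"],"psi deg",np.degrees(np.arctan2(r[1,2],r[0,2])),s["qpos"],s["width"],s["clock"])
for n in ["wrist","top"]:
    m,p,d=snap(n,n+"1"); P=cloud(m,d)
    for c in ["blue","green","orange"]:
        k=hsvmask(p,c)&(P[...,2]>.088)&(P[...,2]<.13)&(P[...,1]>.25)
        X=P[k]
        if len(X)<60: print(n,c,len(X)); continue
        H=X[(X[:,1]<.322)]; rim=X[X[:,2]>.108]; rim=rim[(rim[:,1]>.326)&(rim[:,1]<.388)]
        if len(H)>30:
            a=[ (lo+.005,np.mean([H[(H[:,1]>=lo)&(H[:,1]<lo+.01)][:,0].min(),H[(H[:,1]>=lo)&(H[:,1]<lo+.01)][:,0].max()])) for lo in np.arange(.275,.32,.01) if ((H[:,1]>=lo)&(H[:,1]<lo+.01)).sum()>5]
            a=np.array(a); print(n,c,"handle ymin",H[:,1].min(),"mid x",a[:,1],"slope",np.polyfit(a[:,0],a[:,1],1)[0],"z",np.percentile(H[:,2],[50,95]))
        if len(rim)>20: print("  rim x",np.percentile(rim[:,0],[2,98]),rim[:,0].min()/2+rim[:,0].max()/2,"z50",np.median(rim[:,2]))
```

```text
[0.4306 0.2896 0.2482] psi deg 1.456151599109488 [ 0.4586  0.1911  1.621  -0.0011  1.3288  0.4334] 0.04995837643270395 2.475
wrist blue handle ymin 0.273433864272142 mid x [0.4269 0.4268 0.4269 0.427  0.4265] slope -0.0054613696391663715 z [0.1064 0.1082]
  rim x [0.3944 0.4578] 0.4260763154695141 z50 0.11375872218749139
wrist green handle ymin 0.27518444357431826 mid x [0.5246 0.5245 0.5244 0.5244 0.5242] slope -0.00943282661774373 z [0.1061 0.108 ]
  rim x [0.4923 0.556 ] 0.5244092139900403 z50 0.11331811794874547
wrist orange handle ymin 0.27527012669189466 mid x [0.6265 0.6264 0.626  0.626  0.626 ] slope -0.014283438345256142 z [0.1063 0.108 ]
  rim x [0.5938 0.6444] 0.6199541262095721 z50 0.11362004725330227
top blue handle ymin 0.26991180354601224 mid x [0.4268 0.4269 0.426  0.4251 0.4253] slope -0.04856563720234479 z [0.106  0.1096]
top green handle ymin 0.27200023199003037 mid x [0.5245 0.5247 0.525  0.5242 0.5244] slope -0.007043366502069207 z [0.1057 0.1096]
  rim x [0.4919 0.5558] 0.5238856884745724 z50 0.11311941054564068
top orange handle ymin 0.2725575725462597 mid x [0.6259 0.6261 0.6257 0.625  0.6248] slope -0.033844793585154 z [0.1049 0.1093]
  rim x [0.5933 0.6572] 0.6252502455201915 z50 0.11403402816247388
```

View pics/wrist1.png

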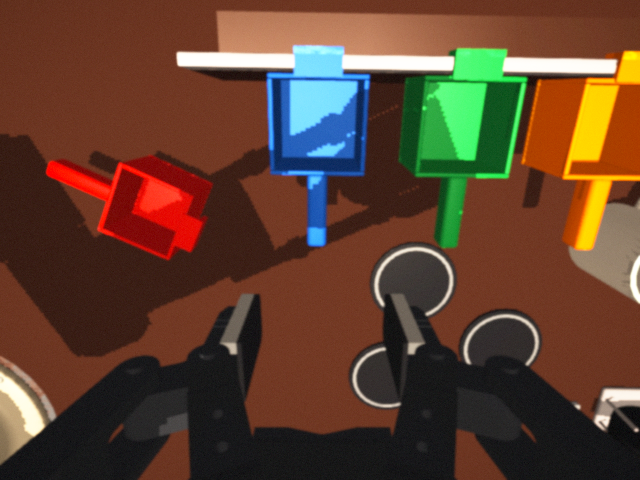

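View pics/top1.png

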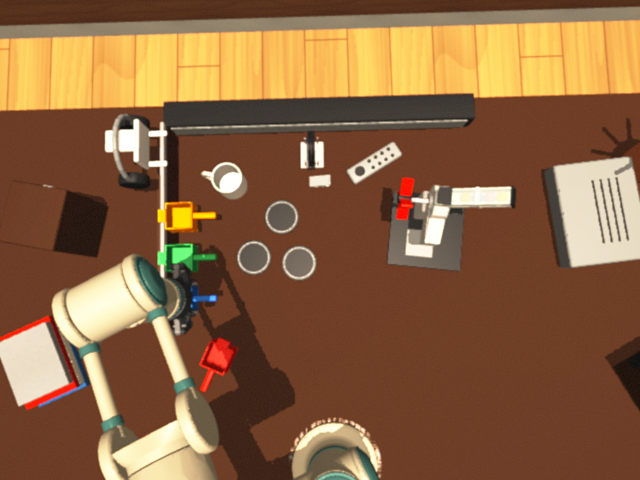

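No camera body shows on the hand in either view. In the wrist view the blue handle tip is at (317,240), green at (447,240) and orange at (578,240). I'll go down onto the blue handle.

Request:
jog_arm(
  targets=[
    [0.045,[-0.003,0,-0.05],-0.01],
    [0.045,[0,0,-0.05],0],
    [0.045,[0,0,-0.03],0],
    [0.045,[0,0,-0.02],0],
    [0.045,[0,0,0],0],
    [0.0,[0,0,0],0],
    [0.0,[0,0,0],0],
    [0.0,[0,0,0],0],
    [0.0,[0,0,0],0],
  ],
)

```text
clock: 3.7
position: [0.4256, 0.2924, 0.0992]
ee_rot: [0.506, -0.504, 0.495, -0.495]
contact_force: [-2.7, 3.0, 4.3]
width: 0.0125
```

Request:
jog_arm(
  targets=[
    [0.0,[0,0,0],0],
    [0.0,[0,0,0.015],0],
    [0.0,[0,0,0.02],0],
    [0.0,[0,0,0.02],0],
    [0.0,[0,-0.02,0],0],
    [0.0,[0,-0.04,0],0],
    [0.0,[0,-0.04,0],0],
    [0,[0,0,0],0],
  ],
)

```text
clock: 4.7
position: [0.4238, 0.1878, 0.1523]
ee_rot: [-0.503, 0.506, -0.496, 0.496]
contact_force: [0.6, 0.5, -0.5]
width: 0.0129
```

Run:
```python
from h import *
np.set_printoptions(precision=4,suppress=True)
s,r=st(); print(s["position"],"psi deg",np.degrees(np.arctan2(r[1,2],r[0,2])),s["width"],s["contact_force"],s["moment"])
m,p,d=snap("wrist","wrist2")
m,p,d=snap("scene","scene2")
```

```text
[0.4238 0.1878 0.1523] psi deg 0.9435496215800148 0.012870891030221659 [ 0.5619  0.4747 -0.4621] [-0.0421 -0.0142  0.016 ]
```

View pics/wrist2.png

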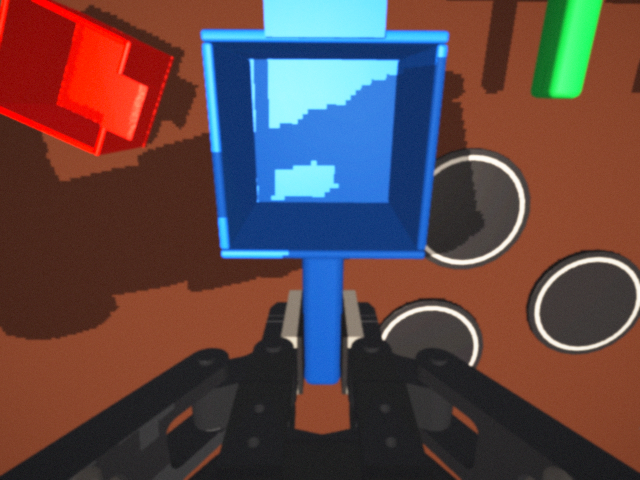

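View pics/scene2.png

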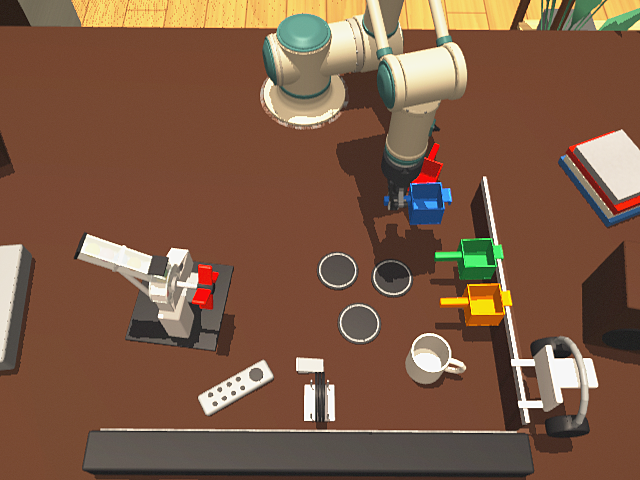

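```bash
cat >> h.py <<'E'
def tubrel(col,tag=None,zlo=None):
    """held tub relative to TCP from wrist cam: rim in tool-yaw frame. returns along-handle(out) distance etc."""
    s,r=st(); m,p,d=snap("wrist",tag); P=cloud(m,d)
    k=hsvmask(p,col); X=P[k]; X=X[~np.isnan(X[:,0])]
    q=(X-s["position"])  # frame: a = jaw axis z_tool, b = -x_tool (towards tub), c=up
    a=q@r[:,2]; b=-(q@r[:,0]); c=q[:,2]
    near=(b>.02)&(b<.14)&(np.abs(a)<.06)&(c>-.06)&(c<.06)
    a,b,c=a[near],b[near],c[near]
    rz=np.percentile(c[(b>.035)],97)
    rim=(c>rz-.009)&(b>.03)
    # sides
    sl=rim&(b>.045)&(b<.09)
    print("rim c top",rz,"a range",np.percentile(a[sl],[1,99]),"mid a",np.percentile(a[sl],[1,99]).mean(),"b min (near rim)",np.percentile(b[rim&(np.abs(a)>.012)],[1]),"b max",np.percentile(b[rim&(np.abs(a)>.022)],99),"hook bmax",b.max())
    return s
E
python3 - <<'E'
from h import *
np.set_printoptions(precision=4,suppress=True)
tubrel("blue")
E
```

```text
rim c top 0.01644457466746092 a range [-0.0311  0.0325] mid a 0.000697131978182627 b min (near rim) [0.0354] b max 0.09833161840042659 hook bmax 0.10464260271605662
```

The blue tub is gripped squarely and its mid is 67 mm from the TCP. I'll carry it to the dispenser's +y side while turning it.

Request:
jog_arm(
  targets=[
    [0.0,[0.008,-0.03,-0.009],-0.17],
    [0.0,[0.008,-0.03,-0.009],-0.17],
    [0.0,[0.008,-0.03,-0.009],-0.17],
    [0.0,[0.008,-0.03,-0.009],-0.17],
    [0.0,[0.008,-0.03,-0.009],-0.17],
    [0.0,[0.008,-0.03,-0.009],-0.17],
    [0.0,[0.008,-0.03,-0.009],-0.17],
    [0.0,[0.008,-0.03,-0.009],-0.17],
    [0.0,[0.008,-0.03,-0.009],-0.17],
    [0.0,[0.005,-0.03,-0.009],-0.17],
  ],
)

```text
clock: 6.1
position: [0.5031, -0.1087, 0.0627]
ee_rot: [0.04, -0.04, -0.706, 0.706]
contact_force: [2.1, -0.0, -0.4]
width: 0.0129
```

Request:
jog_arm(
  targets=[
    [0.0,[0,0,0],0],
    [0.0,[0,0,0],0],
  ],
)

```text
clock: 6.35
position: [0.5021, -0.1075, 0.063]
ee_rot: [-0.038, 0.037, 0.706, -0.706]
contact_force: [-0.8, 0.5, -0.8]
width: 0.0131
```

Run:
```python
from h import *
np.set_printoptions(precision=4,suppress=True)
for i in range(3):
    s,r=st(); print(s["position"],"psi deg",np.degrees(np.arctan2(r[1,2],r[0,2])),s["width"],s["qpos"])
    m,p,d=snap("wrist","wrist3")
tubrel("blue")
```

```text
[ 0.5021 -0.1075  0.063 ] psi deg -96.14697192246376 0.013110535015983023 [-0.3467  0.3625  1.8998  0.0004  0.8807  1.3312]
[ 0.5021 -0.1073  0.0632] psi deg -96.13637829805613 0.012732319343764738 [-0.3463  0.362   1.8999  0.0004  0.8805  1.3314]
[ 0.5021 -0.1072  0.0634] psi deg -96.12806835007821 0.01283818752972279 [-0.3461  0.3616  1.9     0.0002  0.8804  1.3315]
rim c top 0.01662558223638374 a range [-0.0315  0.0321] mid a 0.0002939682656694087 b min (near rim) [0.0357] b max 0.09863219347052977 hook bmax 0.11299715431739045
```

View pics/wrist3.png

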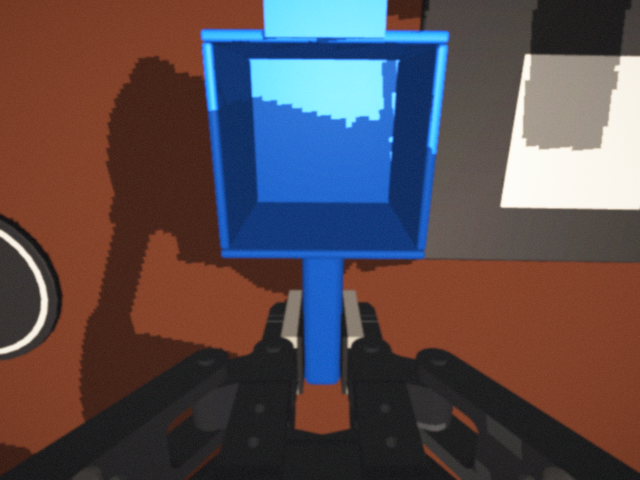

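Run:
```python
from h import *
np.set_printoptions(precision=4,suppress=True)
m=camera_model("wrist"); s,r=st()
O=np.array([.628,-.245]); y=np.radians(-6.7); Rm=np.array([[np.cos(y),-np.sin(y)],[np.sin(y),np.cos(y)]])
for nm,px in {"base corner?":(422,258),"base front":(638,262),"base left up":(424,60),"sq near-left":(501,208),"sq far-left":(525,55),"sq near right":(639,209)}.items():
    w=at_z(m,px,.006); q=w-s["position"]
    print(nm,w[:2],"tool a,b",q@r[:,2],-(q@r[:,0]),"disp",Rm.T@(w[:2]-O))
```

```text
base corner? [ 0.5044 -0.1591] tool a,b 0.0510964692975517 0.007711127416325884 disp [-0.1328  0.0709]
base front [ 0.4903 -0.2692] tool a,b 0.16214105057801764 0.005482799313429509 disp [-0.1339 -0.0401]
base left up [ 0.5974 -0.1625] tool a,b 0.04458378034737733 0.10048304735615675 disp [-0.04    0.0783]
sq near-left [ 0.5266 -0.1983] tool a,b 0.087762015232453 0.03397420065888257 disp [-0.1061  0.0345]
sq far-left [ 0.5946 -0.2063] tool a,b 0.08843970935560784 0.10245628897464217 disp [-0.0377  0.0345]
sq near right [ 0.5188 -0.2657] tool a,b 0.15557480646348637 0.0334474872611013 disp [-0.106  -0.0333]
```

The wrist view shows the grey square with its near-left corner at (501,208). That corner agrees within 1 mm with my dispenser pose, so I'll slide the tub in along the dispenser's y.

Request:
jog_arm(
  targets=[
    [0.0,[0,0,-0.005],-0.01],
    [0.0,[-0.003,-0.03,0],0],
    [0.0,[-0.003,-0.03,0],0],
    [0.0,[-0.003,-0.03,0],0],
    [0.0,[-0.003,-0.03,0],0],
    [0.0,[0,0,0],0],
    [0.0,[0,0,-0.004],0],
    [0.0,[0,0,-0.003],0],
    [0,[0,0,0],0],
  ],
)

```text
clock: 7.68
position: [0.4898, -0.2272, 0.0519]
ee_rot: [-0.042, 0.041, 0.706, -0.706]
contact_force: [-3.4, -0.3, 5.1]
width: 0.0129
```

Run:
```python
from h import *
np.set_printoptions(precision=4,suppress=True)
s=tubrel("blue","wrist4"); s,r=st(); print(s["position"],"psi deg",np.degrees(np.arctan2(r[1,2],r[0,2])),s["contact_force"])
O=np.array([.628,-.245]); y=np.radians(-6.7); Rm=np.array([[np.cos(y),-np.sin(y)],[np.sin(y),np.cos(y)]])
w=s["position"][:2]-.067*r[:2,0]; print("tub mid disp",Rm.T@(w-O))
snap("top","top4")
```

```text
rim c top -0.014922075524638291 a range [0.0139 0.0143] mid a 0.014097837169908985 b min (near rim) [0.0389] b max 0.0983206396762244 hook bmax 0.11008714822434831
[ 0.4898 -0.2272  0.0519] psi deg -96.75069537103934 [-2.1381  1.5455  5.6852]
tub mid disp [-0.0723  0.0014]
```

View pics/wrist4.png

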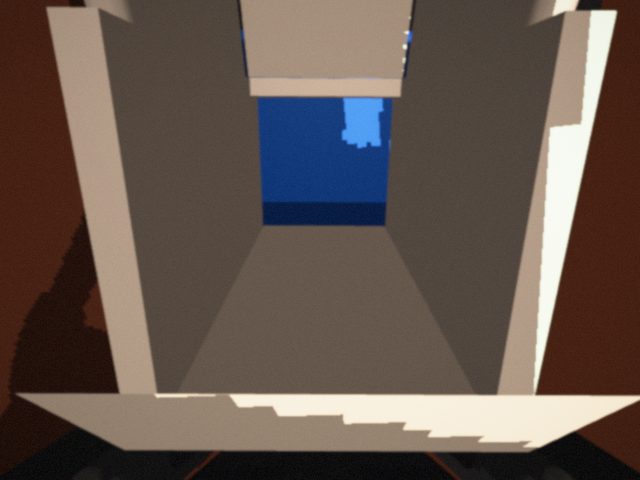

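The wrist camera is virtual: it looks down through the spout at (325,160) and sees the tub's inside centred below. I'll release and rise.

Request:
jog_arm(
  targets=[
    [0.045,[0,0,0],0],
    [0.045,[0,0,0],0],
    [0.045,[0,0,0],0],
    [0.045,[0,0,0.02],0],
    [0.045,[0,0,0.03],0],
    [0.0,[-0.01,0,0.05],0],
    [0.0,[-0.01,0,0.05],0],
    [0.0,[-0.01,0,0.05],0],
    [0.0,[0,0.03,0.01],0],
  ],
)

```text
clock: 8.9
position: [0.4616, -0.2004, 0.2652]
ee_rot: [0.041, -0.046, -0.704, 0.707]
contact_force: [0.8, 1.1, -0.3]
width: 0.0004
```

Run:
```python
from h import *
np.set_printoptions(precision=4,suppress=True)
s,r=st(); print(s["position"],"psi deg",np.degrees(np.arctan2(r[1,2],r[0,2])),s["contact_force"],s["width"])
snap("top","top5"); m,p,d=snap("scene","scene5")
cv2.imwrite("pics/scene5c.png",cv2.resize(p[200:380,60:300,::-1],None,fx=3,fy=3,interpolation=cv2.INTER_CUBIC))
```

```text
[ 0.4616 -0.2004  0.2652] psi deg -96.98784068139906 [ 0.7572  1.12   -0.2546] 0.0003972516960538842
```

View pics/scene5c.png

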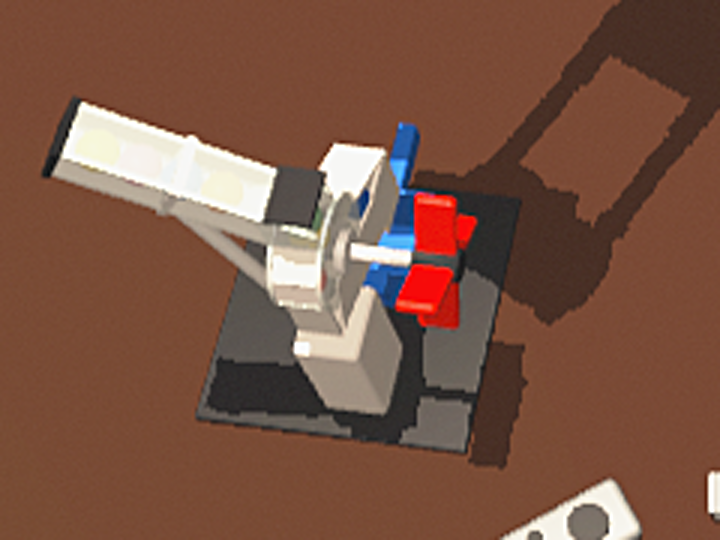

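Request:
jog_arm(
  targets=[
    [0.0,[0.03,0.03,0.005],0],
    [0.0,[0.04,0.01,0],0],
    [0.0,[0.04,0.002,0],0],
    [0.0,[0,0,-0.02],0],
    [0.0,[0,0,-0.025],0],
    [0.0,[0,0,0],0],
  ],
)

```text
clock: 9.75
position: [0.5688, -0.1562, 0.2181]
ee_rot: [-0.044, 0.04, 0.706, -0.705]
contact_force: [-0.6, -0.2, -0.5]
width: 0.0002
```

Run:
```python
from h import *
np.set_printoptions(precision=4,suppress=True)
s,r=st(); print(s["position"],"psi deg",np.degrees(np.arctan2(r[1,2],r[0,2])),s["contact_force"],s["width"])
m,p,d=snap("wrist","wrist6")
h=cv2.cvtColor(p,cv2.COLOR_RGB2HSV); k=((h[...,0]<5)|(h[...,0]>174))&(h[...,1]>180)&(h[...,2]>90)
P=cloud(m,d); X=P[k]; X=X[(~np.isnan(X[:,0]))&(X[:,2]>.12)]
O=np.array([.628,-.245]); y=np.radians(-6.7); Rm=np.array([[np.cos(y),-np.sin(y)],[np.sin(y),np.cos(y)]])
D=np.c_[(X[:,:2]-O)@Rm,X[:,2]]
print(len(D),np.percentile(D,[1,50,99],axis=0)); print("tcp disp",(s["position"][:2]-O)@Rm)
m,p,d=snap("scene","scene6")
cv2.imwrite("pics/scene6c.png",cv2.resize(p[200:380,60:300,::-1],None,fx=3,fy=3,interpolation=cv2.INTER_CUBIC))
```

```text
[ 0.5688 -0.1562  0.2181] psi deg -96.81952074430181 [-0.6312 -0.2364 -0.4504] 0.00019755553295694282
15502 [[-0.024   0.064   0.1941]
 [ 0.014   0.0767  0.2084]
 [ 0.0414  0.0892  0.2285]]
tcp disp [-0.0691  0.0813]
```

View pics/scene6c.png

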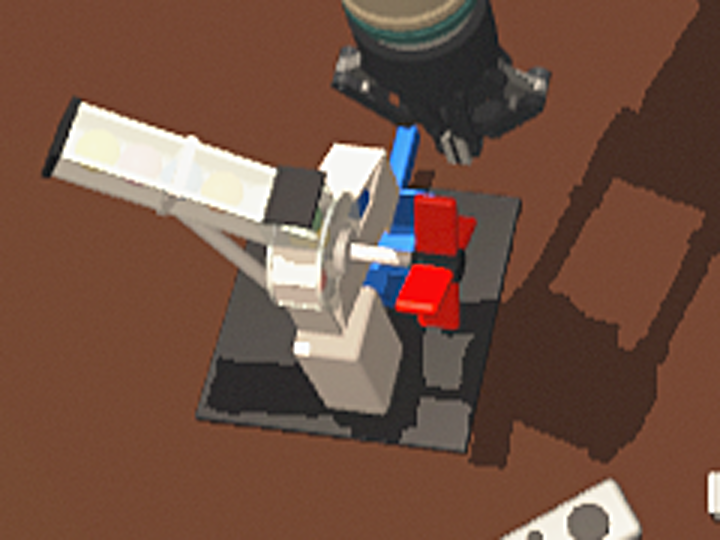

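View pics/wrist6.png

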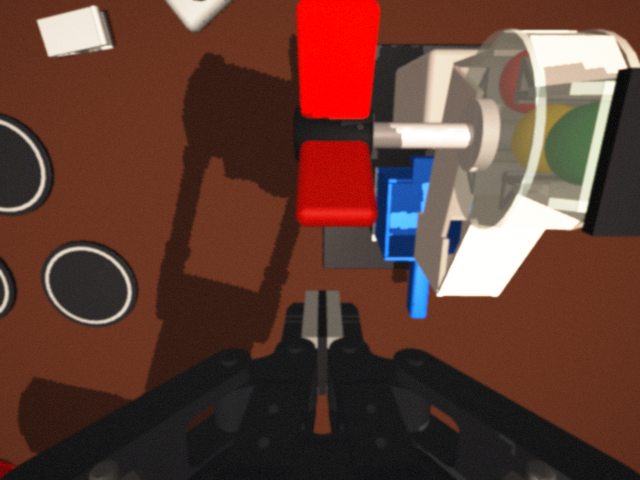

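The wrist view shows the upper spout-side wing at (337,185), straight ahead of the fingers at (322,300). I'll do click one.

Request:
jog_arm(
  targets=[
    [0.0,[0,-0.002,0.005],0],
    [0.0,[0.016,-0.002,0],0],
    [0.0,[0.016,-0.002,0],0],
    [0.0,[0.016,-0.002,0],0],
    [0.0,[0.017,-0.002,0],0],
    [0.0,[0,0,0],0],
  ],
)

```text
clock: 10.6
position: [0.6371, -0.1666, 0.2258]
ee_rot: [0.042, -0.042, -0.706, 0.706]
contact_force: [-0.2, -0.5, 0.4]
width: -0.0004
```

Request:
jog_arm(
  targets=[
    [0.0,[0,0,0.03],0],
    [0.0,[0,0,0.03],0],
    [0.0,[-0.03,0.0035,0],0],
    [0.0,[-0.03,0.0035,0],0],
    [0.0,[0,0,0],0],
  ],
)

```text
clock: 11.22
position: [0.5737, -0.159, 0.2871]
ee_rot: [0.042, -0.042, -0.706, 0.706]
contact_force: [0.4, -0.2, 0.3]
width: -0.0003
```

```bash
cat >> h.py <<'E'
O=np.array([.628,-.245]); yw=np.radians(-6.7); Rm=np.array([[np.cos(yw),-np.sin(yw)],[np.sin(yw),np.cos(yw)]])
def where():
    s,r=st(); print("t",s["clock"],"pos",s["position"].round(4),"psi",round(np.degrees(np.arctan2(r[1,2],r[0,2])),2),"F",s["contact_force"].round(1),"w",round(s["width"],4),"disp",((s["position"][:2]-O)@Rm).round(4))
    return s,r
E
python3 - <<'E'
from h import *
where()
m,p,d=snap("wrist","wrist7")
m,p,d=snap("scene","scene7")
cv2.imwrite("pics/scene7c.png",cv2.resize(p[200:380,60:300,::-1],None,fx=3,fy=3,interpolation=cv2.INTER_CUBIC))
E
```

```text
t 11.225 pos [ 0.5737 -0.159   0.2871] psi -96.85 F [ 0.4 -0.2  0.3] w -0.0003 disp [-0.0639  0.0791]
```

View pics/wrist7.png

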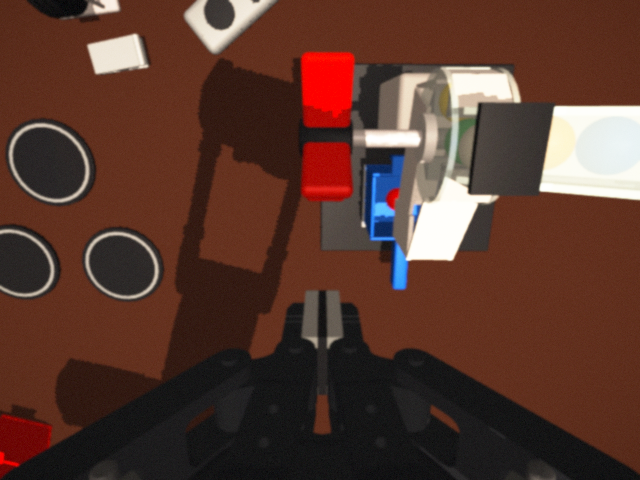

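View pics/scene7c.png

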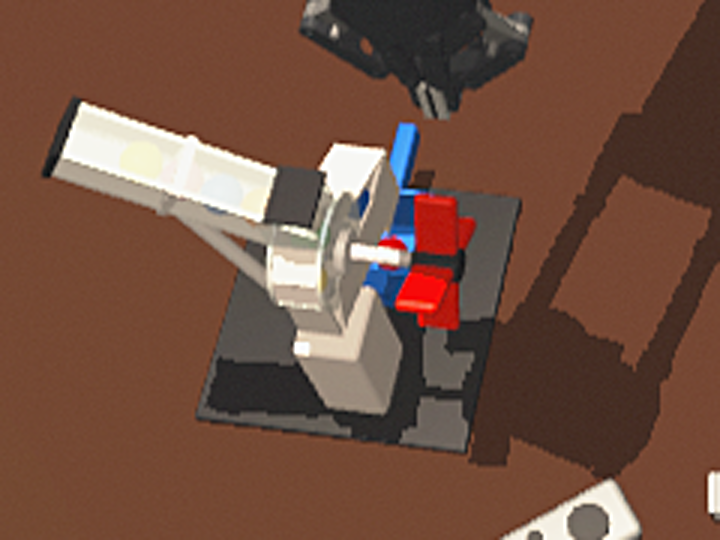

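One red gumball dropped into the tub (wrist view, (393,198)) and the knob is back at rest. I'll do click two.

Request:
jog_arm(
  targets=[
    [0.0,[0,0,-0.032],0],
    [0.0,[0,0,-0.032],0],
    [0.0,[0,0,0],0],
    [0.0,[0.015,-0.002,0],0],
    [0.0,[0.015,-0.002,0],0],
    [0.0,[0.015,-0.002,0],0],
    [0.0,[0.015,-0.002,0],0],
    [0.0,[0,0,0],0],
    [0.0,[0,0,0.03],0],
    [0.0,[0,0,0.03],0],
  ],
)

```text
clock: 12.58
position: [0.6358, -0.1674, 0.2827]
ee_rot: [-0.042, 0.042, 0.706, -0.706]
contact_force: [0.8, -0.4, 0.2]
width: 0.0
```

Request:
jog_arm(
  targets=[
    [0.0,[-0.03,0.0035,0],0],
    [0.0,[-0.03,0.0035,0],0],
    [0.0,[-0.03,0,0],0],
    [0.0,[-0.02,0,0],0],
    [0.0,[0,0,0],0],
  ],
)

```text
clock: 13.2
position: [0.5248, -0.1604, 0.283]
ee_rot: [0.042, -0.043, -0.706, 0.706]
contact_force: [-0.2, 0.0, 0.4]
width: 0.0001
```

Run:
```python
from h import *
where()
m,p,d=snap("wrist","wrist8")
```

```text
t 13.2 pos [ 0.5248 -0.1604  0.283 ] psi -96.87 F [-0.2  0.   0.4] w 0.0001 disp [-0.1124  0.072 ]
```

View pics/wrist8.png

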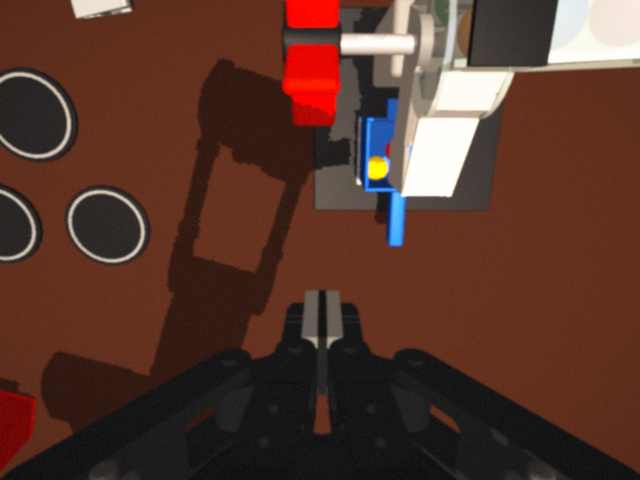

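Both balls, red and yellow, are in the tub at (385,160). I'll regrasp the handle.

Request:
jog_arm(
  targets=[
    [0.045,[-0.045,-0.034,0],0],
    [0.045,[-0.02,-0.033,-0.02],0],
    [0.045,[0,0,-0.05],0],
    [0.045,[0.01,0,-0.05],0],
    [0.045,[0.01,0,-0.05],0],
    [0.045,[0.01,0,-0.03],0],
    [0.045,[0,0,0],0],
  ],
)

```text
clock: 14.12
position: [0.4905, -0.2269, 0.0798]
ee_rot: [-0.043, 0.041, 0.707, -0.705]
contact_force: [-0.3, -0.3, 0.5]
width: 0.045
```

Run:
```python
from h import *
where()
```

```text
t 14.125 pos [ 0.4905 -0.2269  0.0798] psi -96.8 F [-0.3 -0.3  0.5] w 0.045 disp [-0.1387  0.0019]
```

Request:
jog_arm(
  targets=[
    [0.045,[0,0,-0.028],0],
    [0.045,[0,0,0],0],
    [0.0,[0,0,0],0],
    [0.0,[0,0,0],0],
    [0.0,[0,0,0],0],
    [0.0,[0,0,0],0],
    [0.0,[0,0,0.007],0],
    [0.0,[0,0,0],0],
  ],
)

```text
clock: 15.12
position: [0.4905, -0.2276, 0.0619]
ee_rot: [0.042, -0.042, -0.706, 0.706]
contact_force: [-0.1, 0.4, -0.9]
width: 0.0132
```

Request:
jog_arm(
  targets=[
    [0.0,[0.002,0.02,0],0],
    [0.0,[0.004,0.03,0],0],
    [0.0,[0.004,0.03,0],0],
    [0.0,[0.004,0.04,0],0],
    [0,[0,0.03,0.01],0],
    [0,[0,0.02,0.02],0],
    [0,[0,0,0],0],
  ],
)

```text
clock: 16.0
position: [0.5044, -0.0552, 0.0921]
ee_rot: [-0.041, 0.042, 0.706, -0.706]
contact_force: [-0.3, -0.2, -1.4]
width: 0.0129
```

Run:
```python
from h import *
where(); np.set_printoptions(precision=4,suppress=True)
tubrel("blue","wrist9")
m,p,d=snap("top","top9")
for q in spot_point("coaster1","top")[:5]: print(q["score"],at_z(m,q["position"],.0)[:2],q["position"])
```

```text
t 16.0 pos [ 0.5044 -0.0552  0.0921] psi -96.66 F [-0.3 -0.2 -1.4] w 0.0129 disp [-0.1449  0.1741]
rim c top 0.010018074178048427 a range [-0.0321  0.0315] mid a -0.00027388777990692767 b min (near rim) [0.0368] b max 0.09986822602571371 hook bmax 0.10686590544404301
0.91 [0.6381 0.1277] [279.1, 215.3]
0.67 [ 0.678  -0.2055] [404.8, 197.3]
0.66 [0.5073 0.0772] [299.1, 264.3]
0.59 [0.5238 0.3959] [177.7, 260.8]
0.55 [0.533  0.1927] [254.9, 255.5]
```

View pics/wrist9.png

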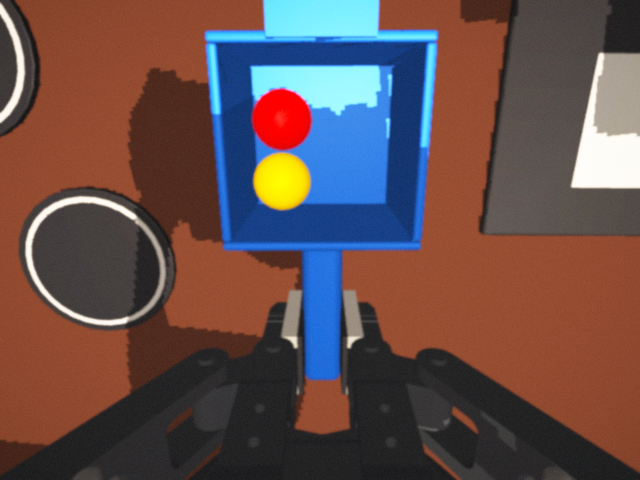

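View pics/top9.png

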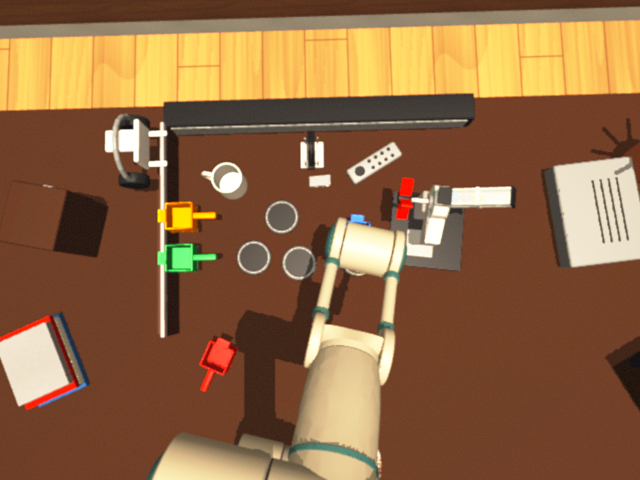

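```bash
cat >> h.py <<'E'
def coasters(n,z=.005,verbose=True):
    m,p,d=snap(n)
    h=cv2.cvtColor(p,cv2.COLOR_RGB2HSV)
    k=((h[...,1]<75)).astype(np.uint8)
    k=cv2.morphologyEx(k,cv2.MORPH_OPEN,np.ones((2,2),np.uint8))
    nn,lab,stt,cen=cv2.connectedComponentsWithStats(k)
    out=[]
    for i in range(1,nn):
        if stt[i,4]<300: continue
        cs,_=cv2.findContours((lab==i).astype(np.uint8),cv2.RETR_EXTERNAL,cv2.CHAIN_APPROX_NONE)
        W=np.array([at_z(m,q[0],z)[:2] for q in cs[0]],np.float32)
        if np.hypot(*(W.mean(0)-[.55,.1]))>.35: continue
        (c,r)=cv2.minEnclosingCircle(W); A=cv2.contourArea(W*1000)/1e6
        if .030<r<.055 and A>.8*np.pi*r*r: 
            M=cv2.moments(W*1000); cc=np.array([M["m10"],M["m01"]])/M["m00"]/1000
            out.append((cc,r)); print(n,"coaster ctr",cc.round(4),"encl",np.round(c,4),"r",round(r,4))
    return out
E
python3 - <<'E'
from h import *
for n in ["top","scene","wrist"]: coasters(n)
E
```

```text
top coaster ctr [0.6309 0.1189] encl [0.6309 0.1189] r 0.0451
top coaster ctr [0.5259 0.1934] encl [0.5259 0.1934] r 0.045
top coaster ctr [0.5091 0.0756] encl [0.5088 0.075 ] r 0.0456
scene coaster ctr [0.5165 0.0807] encl [0.5164 0.0808] r 0.0463
scene coaster ctr [0.5335 0.1988] encl [0.5334 0.199 ] r 0.0461
scene coaster ctr [0.638  0.1242] encl [0.6377 0.124 ] r 0.0459
wrist coaster ctr [0.5129 0.0782] encl [0.513 0.078] r 0.0463
```

The tub holds both balls, red at (281,120) and yellow at (282,180). The wrist coaster estimate agrees with the mean of top and scene. Blue goes to the far coaster at (0.6345, 0.1215) with its handle towards -y.

Request:
jog_arm(
  targets=[
    [0.0,[0.013,0.011,0.003],0.168],
    [0.0,[0.013,0.011,0],0.168],
    [0.0,[0.013,0.011,0],0.168],
    [0.0,[0.013,0.011,0],0.168],
    [0.0,[0.013,0.011,0],0.168],
    [0.0,[0.013,0.011,0],0.168],
    [0.0,[0.013,0.011,0],0.168],
    [0.0,[0.013,0.011,0],0.168],
    [0.0,[0.013,0.011,0],0.168],
    [0.0,[0.013,0.01,0],0.168],
  ],
)

```text
clock: 17.55
position: [0.6345, 0.0511, 0.0935]
ee_rot: [0.498, -0.499, 0.502, -0.501]
contact_force: [-0.3, -0.6, -0.2]
width: 0.0129
```

Request:
jog_arm(
  targets=[
    [0.0,[0,0,0],0],
    [0.0,[0,0,0],0],
  ],
)

```text
clock: 17.8
position: [0.6335, 0.0508, 0.0937]
ee_rot: [0.496, -0.497, 0.504, -0.503]
contact_force: [-0.3, -0.1, -1.2]
width: 0.0126
```

Run:
```python
from h import *
where(); np.set_printoptions(precision=4,suppress=True)
s=tubrel("blue","wrist10"); s,r=st()
print("tub mid",s["position"][:2]-.068*r[:2,0])
for n in ["top","scene"]: coasters(n)
```

```text
t 17.8 pos [0.6335 0.0508 0.0937] psi -0.74 F [-0.3 -0.1 -1.2] w 0.0126 disp [-0.0291  0.2945]
rim c top 0.009830401316818782 a range [-0.0317  0.0318] mid a 6.053544395786398e-05 b min (near rim) [0.0364] b max 0.09959181420411214 hook bmax 0.10668884114923727
tub mid [0.6343 0.1189]
scene coaster ctr [0.5334 0.1989] encl [0.5334 0.199 ] r 0.0461
```

View pics/wrist10.png

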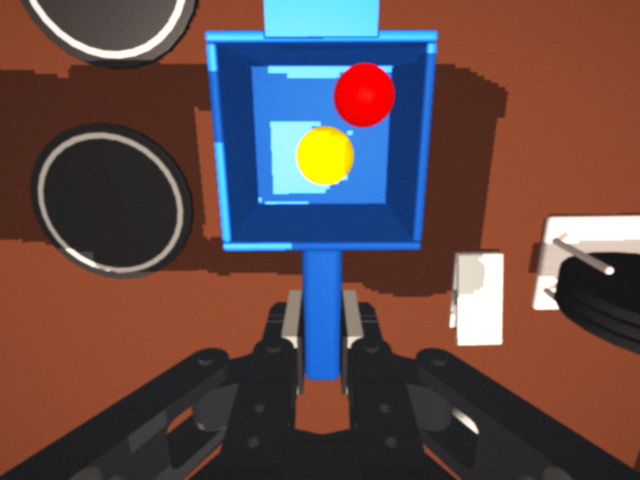

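Request:
jog_arm(
  targets=[
    [0.0,[0,0.0025,-0.015],0.01],
    [0.0,[0,0,-0.015],0],
    [0.0,[0,0,-0.006],0],
    [0.0,[0,0,-0.002],0],
    [0.0,[0,0,-0.002],0],
    [0.0,[0,0,0],0],
  ],
)

```text
clock: 18.7
position: [0.6345, 0.0541, 0.0552]
ee_rot: [0.5, -0.5, 0.5, -0.5]
contact_force: [-1.9, 0.2, 3.0]
width: 0.0129
```

Run:
```python
from h import *
where()
```

```text
t 18.7 pos [0.6345 0.0541 0.0552] psi 0.0 F [-1.9  0.2  3. ] w 0.0129 disp [-0.0285  0.2978]
```

Contact felt at 3 N. I'll release, rise, back away and look.

Request:
jog_arm(
  targets=[
    [0.04,[0,0,0],0],
    [0.04,[0,0,0],0],
    [0.04,[0,0,0],0],
    [0.04,[0,0,0.03],0],
    [0.045,[0,0,0.05],0],
    [0.045,[-0.03,0.02,0.05],0],
    [0.045,[-0.03,0.04,0.03],0],
    [0.045,[-0.025,0.05,0.02],0.005],
    [0.045,[0,0.05,0],0.005],
    [0.045,[0,0.05,0],0],
  ],
)

```text
clock: 19.95
position: [0.5491, 0.2656, 0.2352]
ee_rot: [0.503, -0.502, 0.497, -0.498]
contact_force: [1.0, 0.5, 0.8]
width: 0.045
```

Run:
```python
from h import *
where(); np.set_printoptions(precision=4,suppress=True)
for n in ["top","scene"]:
    coasters(n); m,p,d=snap(n,n+"11"); P=cloud(m,d)
    X=P[hsvmask(p,"blue")]; X=X[(X[:,2]>.052)&(X[:,2]<.075)&(X[:,0]>.5)&(X[:,0]<.72)&(X[:,1]>.05)&(X[:,1]<.2)]
    R_=X[X[:,1]>.085]; print("blue rim x",np.percentile(R_[:,0],[2,98]),"y",np.percentile(R_[:,1],[1,99]),"z",np.percentile(X[:,2],[5,50,95]))
    s=1 if n=="top" else 0
    c=p[180:300,220:340] if n=="top" else p[220:370,280:430]
    cv2.imwrite(f"pics/{n}11c.png",cv2.resize(c[:,:,::-1],None,fx=4,fy=4,interpolation=cv2.INTER_CUBIC))
m,p,d=snap("wrist","wrist11")
P=cloud(m,d)
for c in ["green"]:
        k=hsvmask(p,c)&(P[...,2]>.088)&(P[...,2]<.13)&(P[...,1]>.25)
        X=P[k]; H=X[(X[:,1]<.322)]
        print(len(H),H[:,1].min(),H[:,0].min()/2+H[:,0].max()/2,np.percentile(H[:,2],95))
```

```text
t 19.95 pos [0.5491 0.2656 0.2352] psi 0.57 F [1.  0.5 0.8] w 0.045 disp [-0.138   0.4979]
top coaster ctr [0.5259 0.1934] encl [0.526  0.1936] r 0.0449
top coaster ctr [0.5091 0.0755] encl [0.5092 0.0754] r 0.045
blue rim x [0.6017 0.6643] y [0.0867 0.1665] z [0.0548 0.0628 0.0683]
scene coaster ctr [0.5165 0.0806] encl [0.5164 0.0804] r 0.046
scene coaster ctr [0.5335 0.1988] encl [0.5332 0.1989] r 0.0461
blue rim x [0.6046 0.6685] y [0.0865 0.1667] z [0.0536 0.0614 0.0683]
1448 0.27463620524623594 0.5256050653313528 0.10816400573217909
```

View pics/top11c.png

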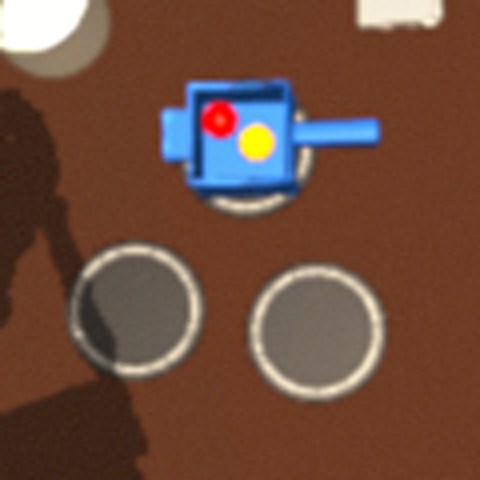

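View pics/scene11c.png

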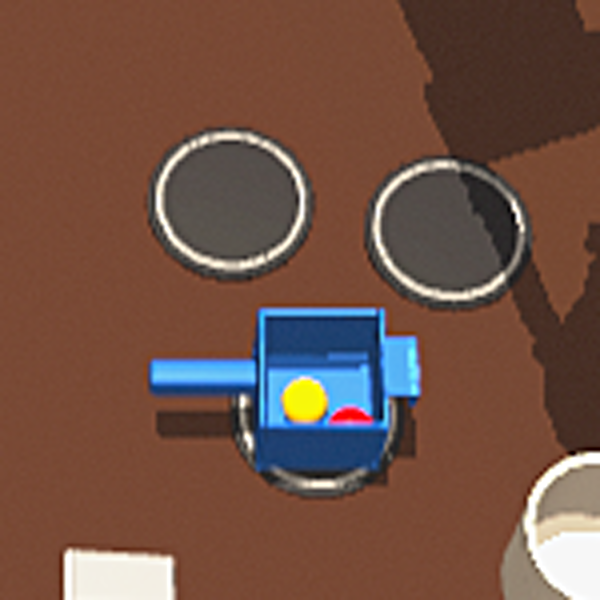

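Blue sits centred on its coaster with both balls in it. In the top crop the tub is at (240,140) on the ring. Green comes next.

Request:
jog_arm(
  targets=[
    [0.045,[-0.024,0.023,-0.03],0],
    [0.045,[0,0,-0.05],0],
    [0.045,[0,0,-0.035],0],
    [0.045,[0,0,-0.022],0],
    [0.045,[0,0,0],0],
    [0.0,[0,0,0],0],
    [0.0,[0,0,0],0],
    [0.0,[0,0,0],0],
    [0.0,[0,0,0],0],
  ],
)

```text
clock: 21.32
position: [0.5262, 0.287, 0.0984]
ee_rot: [0.503, -0.502, 0.497, -0.498]
contact_force: [0.5, -2.9, 3.7]
width: 0.0134
```

Request:
jog_arm(
  targets=[
    [0.0,[0,0,0],0],
    [0.0,[0,0,0.015],0],
    [0.0,[0,0,0.02],0],
    [0.0,[0,0,0.02],0],
    [0.0,[0,-0.02,0],0],
    [0.0,[0,-0.04,0],0],
    [0.0,[0,-0.04,0],0],
    [0,[0,0,0],0],
  ],
)

```text
clock: 22.32
position: [0.5239, 0.1837, 0.1514]
ee_rot: [-0.5, 0.503, -0.499, 0.498]
contact_force: [0.5, 0.4, -0.8]
width: 0.0129
```

Run:
```python
from h import *
where(); tubrel("green","wrist12")
```

```text
t 22.325 pos [0.5239 0.1837 0.1514] psi 0.38 F [ 0.5  0.4 -0.8] w 0.0129 disp [-0.1534  0.4136]
rim c top 0.01770278298421158 a range [-0.03171512  0.03173728] mid a 1.1080181972461522e-05 b min (near rim) [0.04187357] b max 0.10470923924639378 hook bmax 0.10539747329247331
```

View pics/wrist12.png

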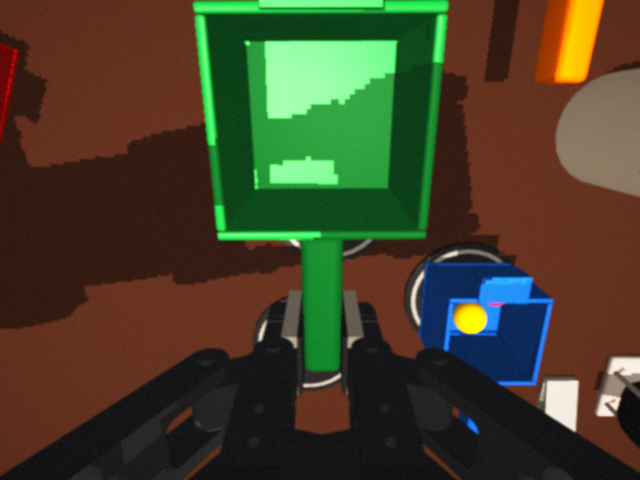

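Green is held, its mid 73.5 mm from the TCP. I'll carry it over, staying high past the blue tub.

Request:
jog_arm(
  targets=[
    [0.0,[-0.003,-0.03,0],-0.169],
    [0.0,[-0.003,-0.03,0],-0.169],
    [0.0,[-0.003,-0.03,0],-0.169],
    [0.0,[-0.003,-0.03,0],-0.169],
    [0.0,[-0.003,-0.03,0],-0.169],
    [0.0,[-0.003,-0.03,0],-0.169],
    [0.0,[-0.003,-0.03,-0.02],-0.169],
    [0.0,[-0.003,-0.03,-0.022],-0.169],
    [0.0,[-0.002,-0.03,-0.023],-0.169],
    [0.0,[0,-0.025,-0.023],-0.169],
  ],
)

```text
clock: 23.62
position: [0.499, -0.1083, 0.0633]
ee_rot: [-0.041, 0.04, 0.706, -0.706]
contact_force: [0.6, -0.1, -0.9]
width: 0.0133
```

Request:
jog_arm(
  targets=[
    [0.0,[0,0,0],0],
    [0.0,[0,0,0],0],
  ],
)

```text
clock: 23.88
position: [0.4993, -0.1072, 0.0644]
ee_rot: [-0.038, 0.038, 0.706, -0.706]
contact_force: [0.8, -0.3, -0.4]
width: 0.0132
```

Run:
```python
from h import *
s,r=where(); tubrel("green","wrist13"); m=camera_model("wrist"); 
s,r=where(); mid=s["position"][:2]-.0735*r[:2,0]; print("mid disp",(mid-O)@Rm)
```

```text
t 23.875 pos [ 0.4993 -0.1072  0.0644] psi -96.16 F [ 0.8 -0.3 -0.4] w 0.0132 disp [-0.1439  0.1219]
rim c top 0.01784789758609025 a range [-0.03203929  0.03141967] mid a -0.00030980939201663907 b min (near rim) [0.04219128] b max 0.10499655675838077 hook bmax 0.1238200169245549
t 23.925 pos [ 0.4996 -0.1071  0.0648] psi -96.15 F [ 0.4  0.3 -0.9] w 0.0129 disp [-0.1436  0.122 ]
mid disp [-0.07008758  0.1227096 ]
```

View pics/wrist13.png

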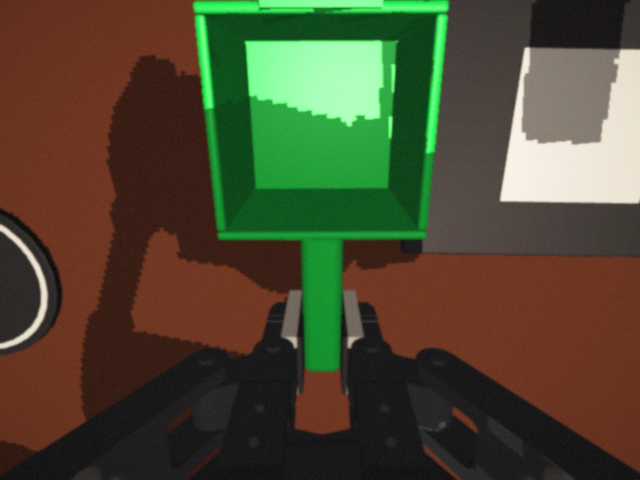

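Request:
jog_arm(
  targets=[
    [0.0,[0,0,-0.006],-0.01],
    [0.0,[-0.004,-0.03,0],0],
    [0.0,[-0.004,-0.03,0],0],
    [0.0,[-0.004,-0.03,0],0],
    [0.0,[-0.004,-0.03,0],0],
    [0.0,[0,0,0],0],
    [0.0,[0,0,-0.005],0],
    [0.0,[0,0,-0.003],0],
    [0,[0,0,0],0],
  ],
)

```text
clock: 25.05
position: [0.4828, -0.2265, 0.0508]
ee_rot: [-0.042, 0.041, 0.706, -0.706]
contact_force: [-3.0, 0.4, 5.5]
width: 0.0129
```

Run:
```python
from h import *
s,r=where(); mid=s["position"][:2]-.0735*r[:2,0]; print("mid disp",(mid-O)@Rm)
snap("wrist","wrist14")
```

```text
t 25.05 pos [ 0.4828 -0.2265  0.0508] psi -96.73 F [-3.   0.4  5.5] w 0.0129 disp [-0.1463  0.0014]
mid disp [-0.07283406  0.00138802]
```

View pics/wrist14.png

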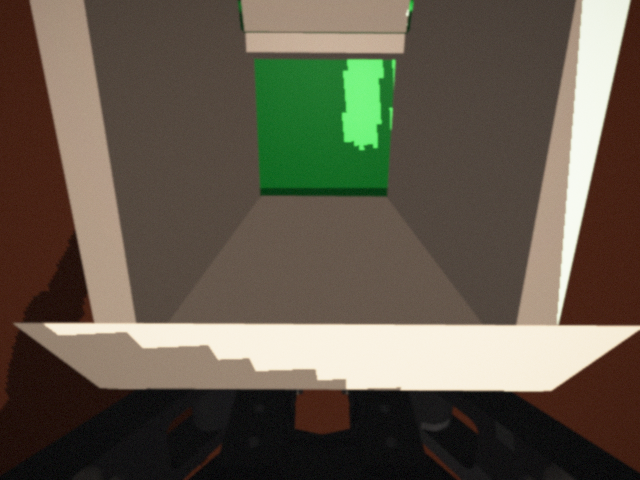

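Request:
jog_arm(
  targets=[
    [0.045,[0,0,0],0],
    [0.045,[0,0,0],0],
    [0.045,[0,0,0],0],
    [0.045,[0,0,0.02],0],
    [0.045,[0,0,0.03],0],
    [0.0,[-0.005,0,0.05],0],
    [0.0,[-0.005,0,0.05],0],
    [0.0,[-0.005,0,0.05],0],
    [0.0,[0,0.03,0.02],0],
  ],
)

```text
clock: 26.22
position: [0.4694, -0.1997, 0.2736]
ee_rot: [0.041, -0.045, -0.705, 0.707]
contact_force: [0.1, 0.8, -0.9]
width: 0.0001
```

Request:
jog_arm(
  targets=[
    [0.0,[0.03,0.03,0.005],0],
    [0.0,[0.04,0.0075,0],0],
    [0.0,[0.036,0,0],0],
    [0.0,[0,0,-0.025],0],
    [0.0,[0,0,-0.025],0],
    [0.0,[0,0,0],0],
  ],
)

```text
clock: 26.98
position: [0.573, -0.1598, 0.223]
ee_rot: [-0.044, 0.04, 0.706, -0.705]
contact_force: [-0.6, -0.1, 0.6]
width: -0.0001
```

Run:
```python
from h import *
where()
m,p,d=snap("scene"); m2,p2,d2=snap("wrist")
cv2.imwrite("pics/scene15c.png",cv2.resize(p[200:380,60:300,::-1],None,fx=2,fy=2,interpolation=cv2.INTER_CUBIC))
cv2.imwrite("pics/wrist15.png",p2[:,:,::-1])
```

```text
t 26.975 pos [ 0.573  -0.1598  0.223 ] psi -96.82 F [-0.6 -0.1  0.6] w -0.0001 disp [-0.0646  0.0782]
```

View pics/wrist15.png

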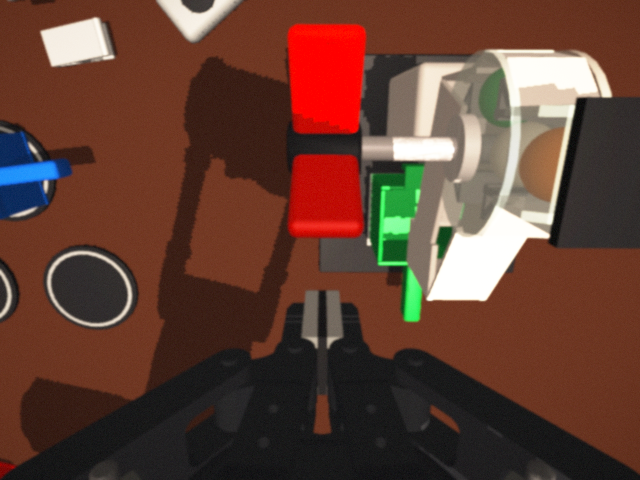

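The green tub stands at (397,215) under the spout. I'll do click one.

Request:
jog_arm(
  targets=[
    [0.0,[0.015,-0.002,0],0],
    [0.0,[0.015,-0.002,0],0],
    [0.0,[0.015,-0.002,0],0],
    [0.0,[0.016,-0.002,0],0],
    [0.0,[0,0,0],0],
    [0.0,[0,0,0.03],0],
    [0.0,[0,0,0.03],0],
    [0.0,[-0.03,0.0035,0],0],
    [0.0,[-0.03,0.0035,0],0],
    [0.0,[0,0,0],0],
  ],
)

```text
clock: 28.32
position: [0.5739, -0.1611, 0.2861]
ee_rot: [0.042, -0.042, -0.706, 0.706]
contact_force: [0.7, 0.6, 0.6]
width: 0.0001
```

Run:
```python
from h import *
where()
m2,p2,d2=snap("wrist","wrist16")
```

```text
t 28.325 pos [ 0.5739 -0.1611  0.2861] psi -96.85 F [0.7 0.6 0.6] w 0.0001 disp [-0.0635  0.0771]
```

View pics/wrist16.png

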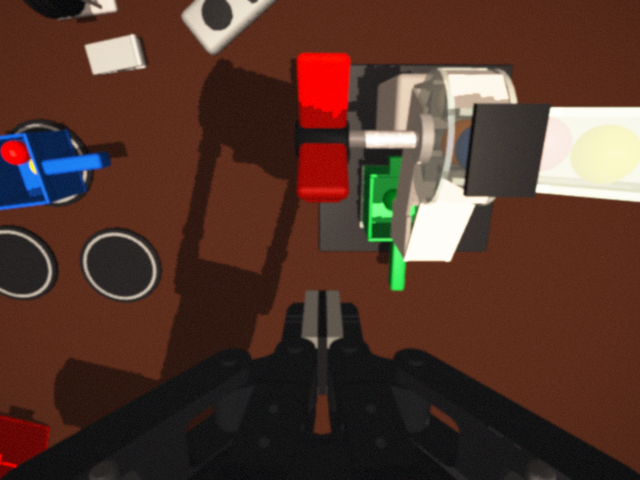

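A dark green ball shows in the green tub at (390,198), and the knob is at rest. I'll do click two.

Request:
jog_arm(
  targets=[
    [0.0,[0,0.001,-0.032],0],
    [0.0,[0,0.001,-0.031],0],
    [0.0,[0,0,0],0],
    [0.0,[0.015,-0.002,0],0],
    [0.0,[0.015,-0.002,0],0],
    [0.0,[0.015,-0.002,0],0],
    [0.0,[0.015,-0.002,0],0],
    [0.0,[0,0,0],0],
    [0.0,[0,0,0.03],0],
    [0.0,[0,0,0.03],0],
  ],
)

```text
clock: 29.62
position: [0.6358, -0.1674, 0.2826]
ee_rot: [-0.042, 0.042, 0.706, -0.706]
contact_force: [-0.3, -0.7, -0.9]
width: 0.0003
```

Request:
jog_arm(
  targets=[
    [0.0,[-0.03,0.0035,0],0],
    [0.0,[-0.03,0.0035,0],0],
    [0.0,[-0.03,0,0],0],
    [0.0,[-0.02,0,0],0],
    [0.0,[0,0,0],0],
  ],
)

```text
clock: 30.25
position: [0.5248, -0.1604, 0.283]
ee_rot: [0.042, -0.043, -0.706, 0.706]
contact_force: [0.0, -0.1, 1.0]
width: 0.0002
```

Run:
```python
from h import *
where()
m,p,d=snap("wrist","wrist17")
```

```text
t 30.25 pos [ 0.5248 -0.1604  0.283 ] psi -96.87 F [ 0.  -0.1  1. ] w 0.0002 disp [-0.1124  0.072 ]
```

View pics/wrist17.png

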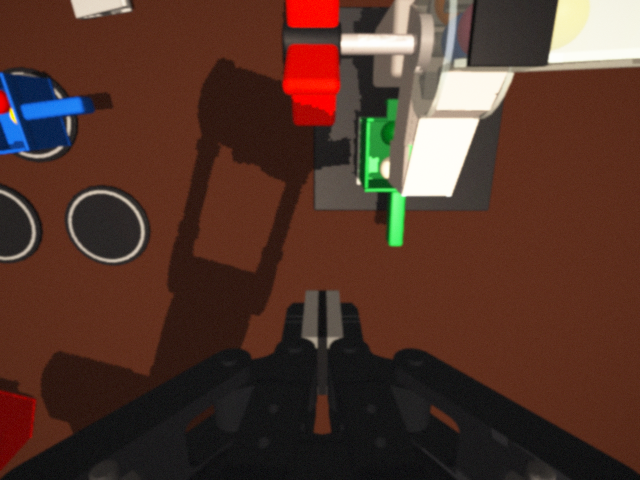

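The second ball, pale, is in the tub at (385,168). I'll regrasp.

Request:
jog_arm(
  targets=[
    [0.045,[-0.045,-0.034,0],0],
    [0.045,[-0.017,-0.033,-0.02],0],
    [0.045,[0,0,-0.05],0],
    [0.045,[0.005,0,-0.05],0],
    [0.045,[0.005,0,-0.05],0],
    [0.045,[0.01,0,-0.03],0],
    [0.045,[0,0,0],0],
  ],
)

```text
clock: 31.18
position: [0.4835, -0.227, 0.0799]
ee_rot: [-0.043, 0.041, 0.707, -0.705]
contact_force: [-0.4, 0.1, 0.4]
width: 0.0453
```

Request:
jog_arm(
  targets=[
    [0.045,[0,0,-0.029],0],
    [0.045,[0,0,0],0],
    [0.0,[0,0,0],0],
    [0.0,[0,0,0],0],
    [0.0,[0,0,0],0],
    [0.0,[0,0,0],0],
    [0.0,[0,0,0.007],0],
    [0.0,[0,0,0],0],
  ],
)

```text
clock: 32.17
position: [0.4833, -0.2275, 0.0608]
ee_rot: [0.042, -0.042, -0.706, 0.706]
contact_force: [0.6, -0.6, -0.8]
width: 0.0128
```

Request:
jog_arm(
  targets=[
    [0.0,[0.002,0.02,0],0],
    [0.0,[0.004,0.03,0],0],
    [0.0,[0.004,0.03,0],0],
    [0.0,[0.004,0.04,0],0],
    [0,[0,0.03,0.01],0],
    [0,[0,0.01,0.02],0],
    [0,[0,0,0],0],
  ],
)

```text
clock: 33.05
position: [0.4976, -0.0657, 0.0911]
ee_rot: [0.041, -0.042, -0.706, 0.706]
contact_force: [-0.6, 0.1, -0.5]
width: 0.0128
```

Run:
```python
from h import *
where(); np.set_printoptions(precision=4,suppress=True)
tubrel("green","wrist18")
for n in ["top","scene","wrist"]: coasters(n)
snap("top","top18")
```

```text
t 33.05 pos [ 0.4976 -0.0657  0.0911] psi -96.69 F [-0.6  0.1 -0.5] w 0.0128 disp [-0.1504  0.1628]
rim c top 0.011362814118092274 a range [-0.0322  0.0311] mid a -0.0005887921343656708 b min (near rim) [0.0435] b max 0.10642723228741448 hook bmax 0.10729001987368263
top coaster ctr [0.5258 0.1934] encl [0.5259 0.1934] r 0.045
top coaster ctr [0.509  0.0752] encl [0.5094 0.075 ] r 0.0454
scene coaster ctr [0.5166 0.0806] encl [0.5164 0.0804] r 0.046
scene coaster ctr [0.5336 0.1988] encl [0.5334 0.199 ] r 0.0461
wrist coaster ctr [0.5126 0.0774] encl [0.513  0.0783] r 0.0463
```

View pics/wrist18.png

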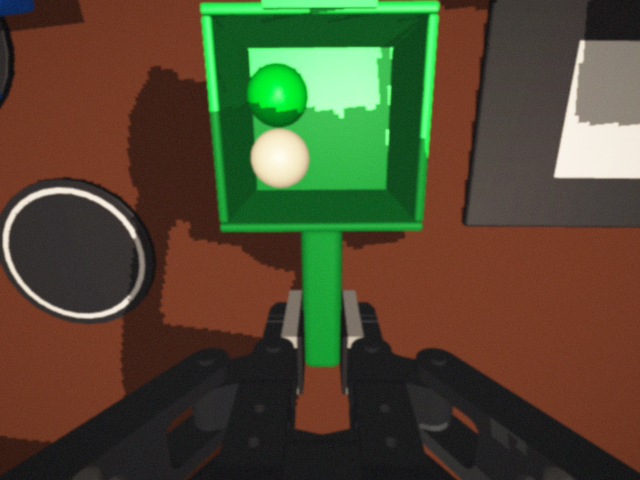

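View pics/top18.png

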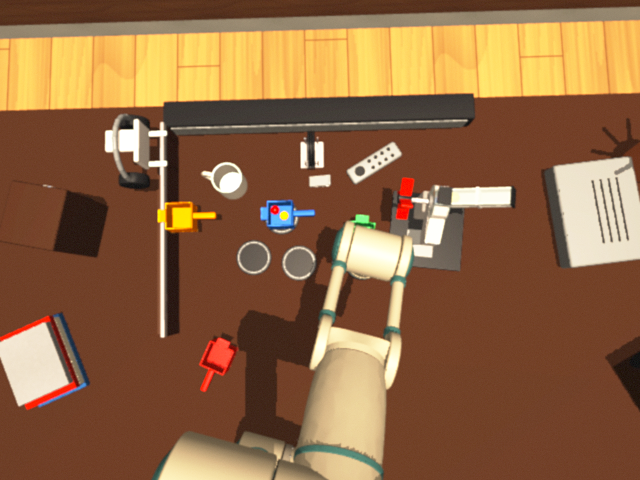

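The tub holds two balls, green at (277,95) and pale at (280,157), and the coasters haven't moved. Green goes to the coaster at (0.5297, 0.196) with its handle towards -x.

Request:
jog_arm(
  targets=[
    [0.0,[-0.02,0.02,0.003],0.019],
    [0.0,[-0.003,0.034,0],0.014],
    [0.0,[-0.003,0.034,0],0.014],
    [0.0,[-0.003,0.034,0],0.014],
    [0.0,[-0.003,0.034,0],0.014],
    [0.0,[-0.003,0.034,0],0.014],
    [0.0,[-0.003,0.034,0],0.014],
    [0.0,[-0.003,0.034,0],0.014],
    [0.0,[0,0,0],0],
    [0.0,[0,0,0],0],
  ],
)

```text
clock: 34.55
position: [0.4561, 0.1899, 0.0928]
ee_rot: [0.001, -0.0, -0.707, 0.707]
contact_force: [0.5, -1.2, -0.9]
width: 0.0126
```

Run:
```python
from h import *
s,r=where(); tubrel("green","wrist19"); print("mid",s["position"][:2]-.075*r[:2,0])
for n in ["top","scene","wrist"]: coasters(n)
```

```text
t 34.55 pos [0.4561 0.1899 0.0928] psi -90.14 F [ 0.5 -1.2 -0.9] w 0.0126 disp [-0.2215  0.4118]
rim c top 0.010720774468228382 a range [-0.03219147  0.0310109 ] mid a -0.0005902821217732696 b min (near rim) [0.04345391] b max 0.10637543304733175 hook bmax 0.10728311226634352
mid [0.53108472 0.18969151]
top coaster ctr [0.5091 0.0755] encl [0.5092 0.0754] r 0.045
scene coaster ctr [0.5165 0.0806] encl [0.5164 0.0804] r 0.046
wrist coaster ctr [0.5125 0.08  ] encl [0.5125 0.08  ] r 0.0458
```

View pics/wrist19.png

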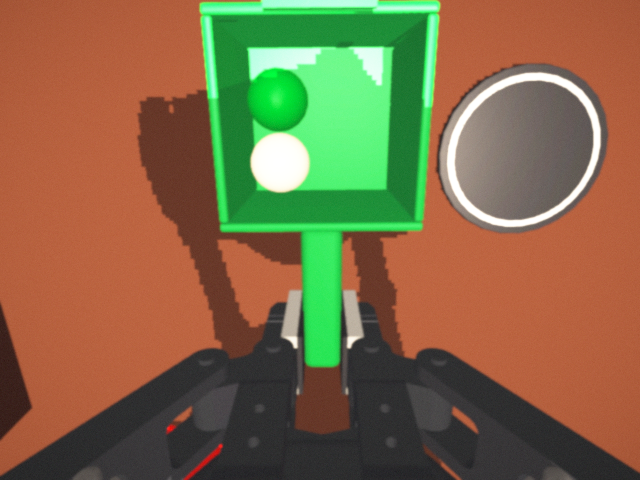

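Request:
jog_arm(
  targets=[
    [0.0,[-0.001,0.006,-0.01],0],
    [0.0,[0,0,-0.015],0],
    [0.0,[0,0,-0.01],0],
    [0.0,[0,0,-0.002],0],
    [0.0,[0,0,-0.002],0],
    [0.0,[0,0,0],0],
  ],
)

```text
clock: 35.5
position: [0.4556, 0.1967, 0.0546]
ee_rot: [-0.0, 0.001, 0.707, -0.707]
contact_force: [0.2, -0.3, -1.0]
width: 0.013
```

Run:
```python
from h import *
s,r=where();print("mid",s["position"][:2]-.075*r[:2,0])
```

```text
t 35.5 pos [0.4556 0.1967 0.0546] psi -90.13 F [ 0.2 -0.3 -1. ] w 0.013 disp [-0.2227  0.4185]
mid [0.53064725 0.1965015 ]
```

Request:
jog_arm(
  targets=[
    [0.0,[-0.001,-0.001,-0.002],0],
    [0.0,[0,0,0],0],
  ],
)

```text
clock: 35.75
position: [0.4554, 0.1964, 0.0538]
ee_rot: [0.0, 0.002, 0.708, -0.706]
contact_force: [-2.6, 1.5, 6.9]
width: 0.013
```

Request:
jog_arm(
  targets=[
    [0.04,[0,0,0],0],
    [0.04,[0,0,0],0],
    [0.04,[0,0,0],0],
    [0.04,[0,0,0.03],0],
    [0.045,[0,0,0.05],0],
    [0.045,[0,0,0.05],0.1],
    [0.045,[0,0,0.05],0.16],
  ],
)

```text
clock: 36.62
position: [0.454, 0.1954, 0.2337]
ee_rot: [-0.092, 0.093, -0.701, 0.701]
contact_force: [0.9, 0.0, 0.4]
width: 0.0449
```

Request:
jog_arm(
  targets=[
    [0.045,[0.019,0.008,0],0.165],
    [0.045,[0.019,0.008,0],0.165],
    [0.045,[0.019,0.008,0],0.165],
    [0.045,[0.019,0.008,0],0.165],
    [0.045,[0.019,0.008,0],0.165],
    [0.045,[0.019,0.008,0],0.165],
    [0.045,[0.019,0.008,0],0.165],
    [0.045,[0.017,0.008,0],0.165],
    [0.045,[0,0,0],0],
  ],
)

```text
clock: 37.75
position: [0.6049, 0.2597, 0.2313]
ee_rot: [-0.501, 0.502, -0.499, 0.499]
contact_force: [0.1, 0.6, 0.1]
width: 0.045
```

Run:
```python
from h import *
where(); np.set_printoptions(precision=4,suppress=True)
m,p,d=snap("wrist","wrist20"); P=cloud(m,d)
k=hsvmask(p,"orange")&(P[...,2]>.088)&(P[...,2]<.13)&(P[...,1]>.25)
X=P[k]; H=X[(X[:,1]<.322)]
print(len(H),H[:,1].min(),H[:,0].min()/2+H[:,0].max()/2,np.percentile(H[:,2],95))
for n in ["top","scene"]:
    coasters(n); m,p,d=snap(n,n+"20"); P=cloud(m,d)
    X=P[hsvmask(p,"green")]; X=X[(X[:,2]>.052)&(X[:,2]<.075)&(X[:,0]>.4)&(X[:,0]<.62)&(X[:,1]>.13)&(X[:,1]<.26)]
    R_=X[X[:,0]>.496]; print("green rim x",np.percentile(R_[:,0],[1,99]),"y",np.percentile(R_[:,1],[1,99]),"z",np.percentile(X[:,2],[5,50,95]))
    c=p[180:300,220:340] if n=="top" else p[220:370,280:430]
    cv2.imwrite(f"pics/{n}20c.png",cv2.resize(c[:,:,::-1],None,fx=4,fy=4,interpolation=cv2.INTER_CUBIC))
```

```text
t 37.75 pos [0.6049 0.2597 0.2313] psi 0.29 F [0.1 0.6 0.1] w 0.045 disp [-0.0818  0.4986]
992 0.2772992941792698 0.6265786142479846 0.10819559586856518
top coaster ctr [0.5091 0.0755] encl [0.5091 0.0755] r 0.0451
green rim x [0.4974 0.576 ] y [0.1631 0.2257] z [0.0547 0.0622 0.0681]
scene coaster ctr [0.5165 0.0806] encl [0.5164 0.0807] r 0.046
green rim x [0.497  0.5795] y [0.1632 0.2268] z [0.0532 0.0618 0.0677]
```

View pics/top20c.png

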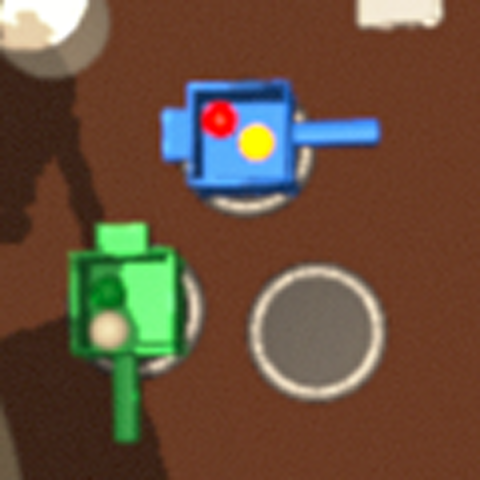

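View pics/scene20c.png

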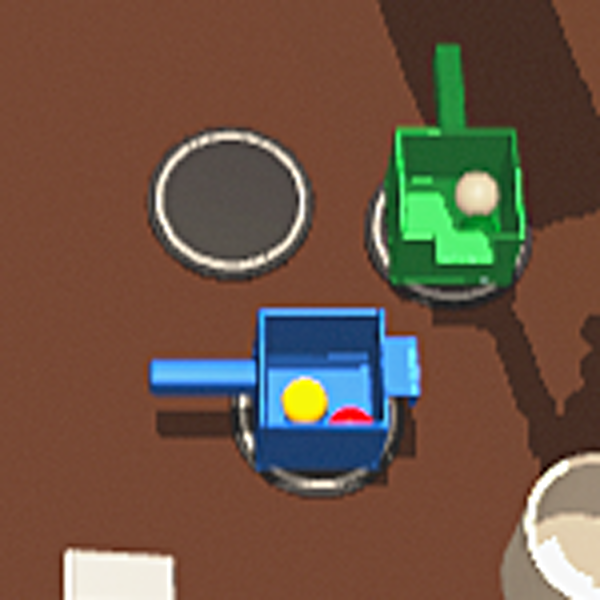

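View pics/wrist20.png

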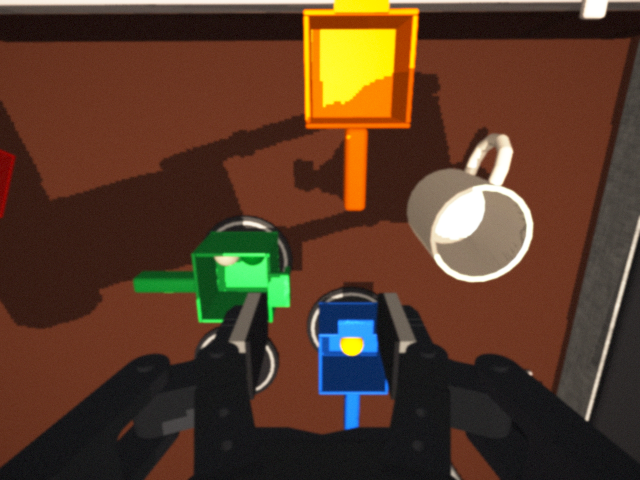

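Green is centred with both balls. The orange handle is at (355,170) in the wrist view, and the cup beside it at (470,220) leaves enough room with a narrower opening.

Request:
jog_arm(
  targets=[
    [0.036,[0.0215,0.0295,0],0],
    [0.036,[0,0,-0.045],0],
    [0.036,[0,0,-0.045],0],
    [0.036,[0,0,-0.025],0],
    [0.036,[0,0,-0.018],0],
    [0.036,[0,0,0],0],
    [0.0,[0,0,0],0],
    [0.0,[0,0,0],0],
    [0.0,[0,0,0],0],
    [0.0,[0,0,0],0],
  ],
)

```text
clock: 39.25
position: [0.6266, 0.2893, 0.1008]
ee_rot: [0.503, -0.501, 0.498, -0.499]
contact_force: [0.7, 0.4, 5.7]
width: 0.0128
```

Request:
jog_arm(
  targets=[
    [0.0,[0,0,0],0],
    [0.0,[0,0,0.015],0],
    [0.0,[0,0,0.02],0],
    [0.0,[0,0,0.02],0],
    [0.0,[0,0,0.02],0],
    [0.0,[0,-0.02,0],0],
    [0.0,[-0.01,-0.03,0],0],
    [0.0,[-0.02,-0.03,0],0],
    [0,[0,0,0],0],
  ],
)

```text
clock: 40.38
position: [0.5934, 0.2056, 0.1733]
ee_rot: [-0.5, 0.503, -0.499, 0.498]
contact_force: [0.4, -0.3, 0.3]
width: 0.0128
```

Run:
```python
from h import *
where(); tubrel("orange","wrist21")
```

```text
t 40.375 pos [0.5934 0.2056 0.1733] psi 0.26 F [ 0.4 -0.3  0.3] w 0.0128 disp [-0.087   0.4434]
rim c top 0.017244534354268853 a range [-0.03166847 -0.02887373] mid a -0.030271096564026004 b min (near rim) [0.04008793] b max 0.10336082797989456 hook bmax 0.10528231683544419
```

View pics/wrist21.png

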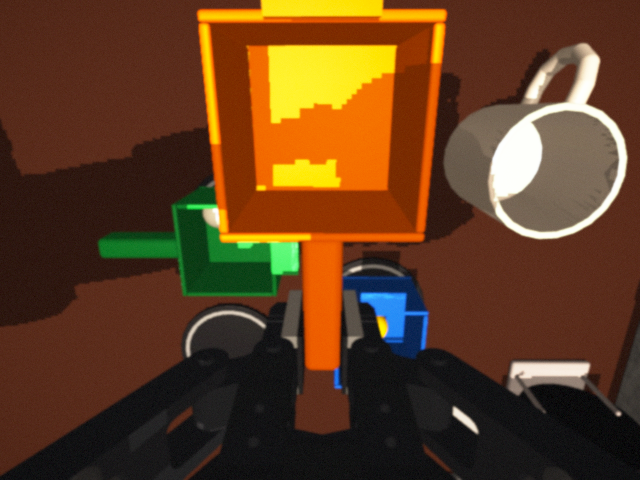

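Orange is off the rail and held square. I'll carry it high over the other tubs.

Request:
jog_arm(
  targets=[
    [0.0,[-0.01,-0.031,0],-0.169],
    [0.0,[-0.01,-0.031,0],-0.169],
    [0.0,[-0.01,-0.031,0],-0.169],
    [0.0,[-0.01,-0.031,0],-0.169],
    [0.0,[-0.01,-0.031,0],-0.169],
    [0.0,[-0.01,-0.031,0],-0.169],
    [0.0,[-0.01,-0.031,-0.02],-0.169],
    [0.0,[-0.01,-0.031,-0.025],-0.169],
    [0.0,[-0.01,-0.031,-0.03],-0.169],
    [0.0,[-0.004,-0.031,-0.033],-0.169],
  ],
)

```text
clock: 41.68
position: [0.5018, -0.1019, 0.0655]
ee_rot: [0.041, -0.042, -0.706, 0.706]
contact_force: [0.9, -0.2, -1.3]
width: 0.0126
```

Request:
jog_arm(
  targets=[
    [0.0,[0,0,0],0],
    [0.0,[0,0,0],0],
  ],
)

```text
clock: 41.92
position: [0.5025, -0.1007, 0.0665]
ee_rot: [-0.039, 0.039, 0.706, -0.706]
contact_force: [0.4, 0.8, -1.6]
width: 0.0128
```

Run:
```python
from h import *
tubrel("orange","wrist22") 
s,r=where(); mid=s["position"][:2]-.072*r[:2,0]; print("mid disp",(mid-O)@Rm)
```

```text
rim c top 0.016886661140112624 a range [-0.03186745  0.03162508] mid a -0.00012118724645774834 b min (near rim) [0.04134866] b max 0.10357988873997467 hook bmax 0.12062087453004113
t 41.975 pos [ 0.5028 -0.1006  0.067 ] psi -96.35 F [ 0.1 -0.6 -1.1] w 0.0126 disp [-0.1412  0.1289]
mid disp [-0.06921509  0.12929208]
```

View pics/wrist22.png

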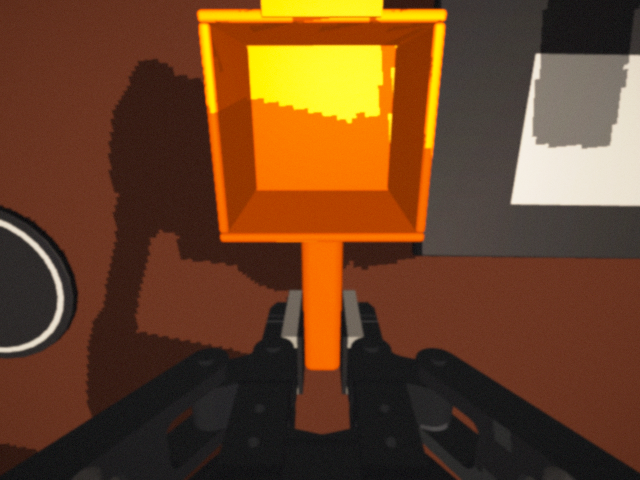

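Request:
jog_arm(
  targets=[
    [0.0,[0,0,-0.008],-0.006],
    [0.0,[-0.004,-0.032,0],0],
    [0.0,[-0.005,-0.032,0],0],
    [0.0,[-0.005,-0.032,0],0],
    [0.0,[-0.004,-0.032,0],0],
    [0.0,[0,0,0],0],
    [0.0,[0,0,-0.005],0],
    [0.0,[0,0,-0.003],0],
    [0,[0,0,0],0],
  ],
)

```text
clock: 43.1
position: [0.4829, -0.2279, 0.0519]
ee_rot: [0.041, -0.04, -0.706, 0.706]
contact_force: [-5.7, -0.6, 12.7]
width: 0.0134
```

Run:
```python
from h import *
s,r=where(); mid=s["position"][:2]-.072*r[:2,0]; print("mid disp",(mid-O)@Rm)
```

```text
t 43.1 pos [ 0.4829 -0.2279  0.0519] psi -96.62 F [-5.7 -0.6 12.7] w 0.0134 disp [-0.1461  0.    ]
mid disp [-0.07407603  0.00012738]
```

Request:
jog_arm(
  targets=[
    [0.0,[0.001,0,0.001],0],
    [0.045,[0,0,0],0],
    [0.045,[0,0,0],0],
    [0.045,[0,0,0],0],
    [0.045,[0,0,0.02],0],
    [0.045,[0,0,0.03],0],
    [0.0,[-0.005,0,0.05],0],
    [0.0,[-0.005,0,0.05],0],
    [0.0,[-0.005,0,0.05],0],
    [0.0,[0,0.03,0.02],0],
  ],
)

```text
clock: 44.35
position: [0.4709, -0.2006, 0.2744]
ee_rot: [0.041, -0.044, -0.705, 0.707]
contact_force: [0.5, 0.6, -0.2]
width: -0.0
```

Request:
jog_arm(
  targets=[
    [0.0,[0.03,0.03,0.005],0],
    [0.0,[0.04,0.0085,0],0],
    [0.0,[0.036,0,0],0],
    [0.0,[0,0,-0.025],0],
    [0.0,[0,0,-0.025],0],
    [0.0,[0,0,0],0],
  ],
)

```text
clock: 45.1
position: [0.5745, -0.1597, 0.2239]
ee_rot: [-0.044, 0.04, 0.706, -0.705]
contact_force: [-0.5, -0.2, 0.3]
width: -0.0003
```

Run:
```python
from h import *
where()
snap("wrist","wrist23")
```

```text
t 45.1 pos [ 0.5745 -0.1597  0.2239] psi -96.76 F [-0.5 -0.2  0.3] w -0.0003 disp [-0.0631  0.0784]
```

View pics/wrist23.png

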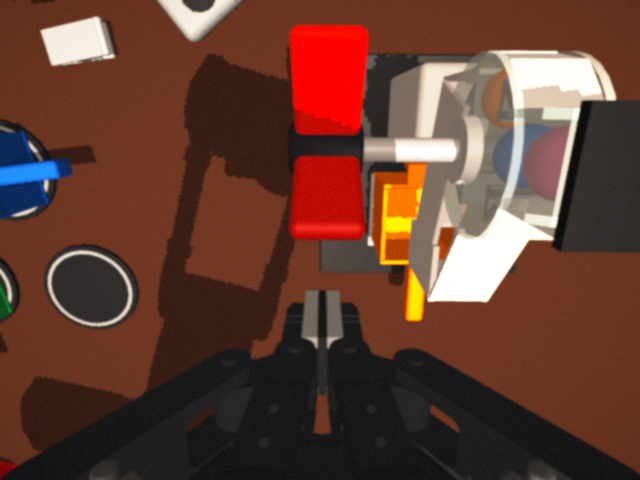

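The orange tub is in place at (397,215). I'll do click one.

Request:
jog_arm(
  targets=[
    [0.0,[0.015,-0.002,0],0],
    [0.0,[0.015,-0.002,0],0],
    [0.0,[0.015,-0.002,0],0],
    [0.0,[0.015,-0.001,0],0],
    [0.0,[0,0,0],0],
    [0.0,[0,0,0.03],0],
    [0.0,[0,0,0.03],0],
    [0.0,[-0.03,0.0035,0],0],
    [0.0,[-0.03,0.0035,0],0],
    [0.0,[0,0,0],0],
  ],
)

```text
clock: 46.4
position: [0.5745, -0.1599, 0.287]
ee_rot: [-0.042, 0.042, 0.706, -0.706]
contact_force: [0.0, -0.2, 0.5]
width: -0.0002
```

Run:
```python
from h import *
where()
m2,p2,d2=snap("wrist","wrist24")
```

```text
t 46.4 pos [ 0.5745 -0.1599  0.287 ] psi -96.79 F [ 0.  -0.2  0.5] w -0.0002 disp [-0.0631  0.0782]
```

View pics/wrist24.png

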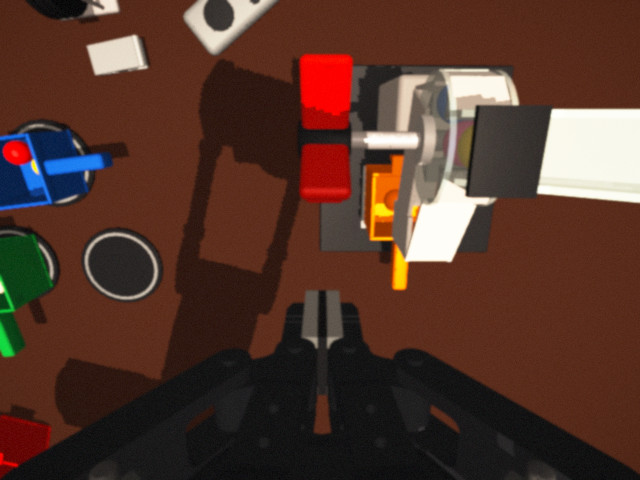

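An orange ball is in the tub at (392,198) and the knob is at rest. I'll do click two.

Request:
jog_arm(
  targets=[
    [0.0,[0,0,-0.032],0],
    [0.0,[0,0,-0.032],0],
    [0.0,[0,0,0],0],
    [0.0,[0.015,-0.002,0],0],
    [0.0,[0.015,-0.002,0],0],
    [0.0,[0.015,-0.002,0],0],
    [0.0,[0.015,-0.002,0],0],
    [0.0,[0,0,0],0],
    [0.0,[0,0,0.03],0],
    [0.0,[0,0,0.03],0],
  ],
)

```text
clock: 47.7
position: [0.6363, -0.1684, 0.2826]
ee_rot: [-0.042, 0.042, 0.706, -0.706]
contact_force: [0.3, 0.4, 1.1]
width: -0.0005
```

Request:
jog_arm(
  targets=[
    [0.0,[-0.03,0.0035,0],0],
    [0.0,[-0.03,0.0035,0],0],
    [0.0,[-0.03,0,0],0],
    [0.0,[-0.02,0,0],0],
    [0.0,[0,0,0],0],
  ],
)

```text
clock: 48.32
position: [0.5253, -0.1614, 0.283]
ee_rot: [0.041, -0.043, -0.706, 0.706]
contact_force: [1.1, -0.2, 0.1]
width: -0.0001
```

Run:
```python
from h import *
where()
m,p,d=snap("wrist","wrist25")
```

```text
t 48.325 pos [ 0.5253 -0.1614  0.283 ] psi -96.81 F [ 1.1 -0.2  0.1] w -0.0001 disp [-0.1118  0.0711]
```

View pics/wrist25.png

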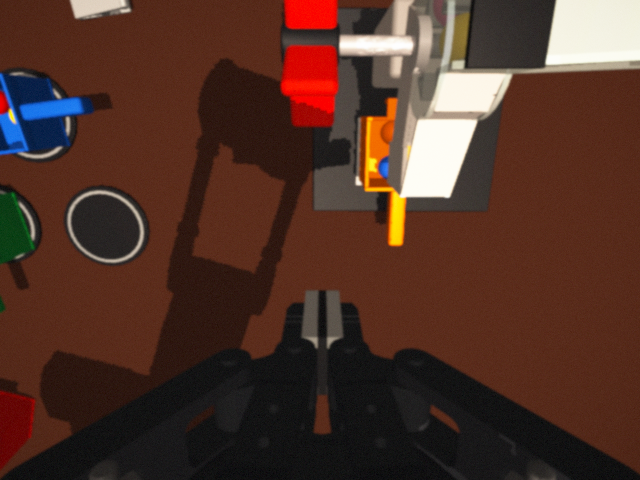

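The orange and blue balls are in, at (388,132) and (385,167). I'll regrasp.

Request:
jog_arm(
  targets=[
    [0.045,[-0.045,-0.034,0],0],
    [0.045,[-0.017,-0.032,-0.02],0],
    [0.045,[0,0,-0.05],0],
    [0.045,[0.005,0,-0.05],0],
    [0.045,[0.005,0,-0.05],0],
    [0.045,[0.01,0,-0.03],0],
    [0.045,[0,0,0],0],
  ],
)

```text
clock: 49.25
position: [0.484, -0.227, 0.0799]
ee_rot: [-0.043, 0.04, 0.707, -0.705]
contact_force: [0.0, 1.1, -0.2]
width: 0.045
```

Request:
jog_arm(
  targets=[
    [0.045,[0,0,-0.029],0],
    [0.045,[0,0,0],0],
    [0.0,[0,0,0],0],
    [0.0,[0,0,0],0],
    [0.0,[0,0,0],0],
    [0.0,[0,0,0],0],
    [0.0,[0,0,0.007],0],
    [0.0,[0,0,0],0],
  ],
)

```text
clock: 50.25
position: [0.4838, -0.2275, 0.0608]
ee_rot: [0.042, -0.042, -0.706, 0.706]
contact_force: [-0.1, -0.5, -1.2]
width: 0.0132
```

Request:
jog_arm(
  targets=[
    [0.0,[0.002,0.02,0],0],
    [0.0,[0.004,0.03,0],0],
    [0.0,[0.004,0.03,0],0],
    [0.0,[0.004,0.04,0],0],
    [0,[0,0.03,0.01],0],
    [0,[0,0.01,0.02],0],
    [0,[0,0,0],0],
  ],
)

```text
clock: 51.12
position: [0.4982, -0.0659, 0.0911]
ee_rot: [0.04, -0.042, -0.706, 0.706]
contact_force: [0.1, 0.2, -1.4]
width: 0.0131
```

Run:
```python
from h import *
where(); np.set_printoptions(precision=4,suppress=True)
tubrel("orange","wrist26")
for n in ["top","scene","wrist"]: coasters(n)
snap("top","top26")
```

```text
t 51.125 pos [ 0.4982 -0.0659  0.0911] psi -96.64 F [ 0.1  0.2 -1.4] w 0.0131 disp [-0.1499  0.1628]
rim c top 0.011546032389060344 a range [-0.0319  0.0315] mid a -0.00022518294078564816 b min (near rim) [0.0449] b max 0.10697392606585643 hook bmax 0.1074148107527925
top coaster ctr [0.509  0.0754] encl [0.5088 0.075 ] r 0.0456
scene coaster ctr [0.5165 0.0806] encl [0.5163 0.0804] r 0.046
wrist coaster ctr [0.5126 0.0775] encl [0.5138 0.0783] r 0.0466
```

View pics/wrist26.png

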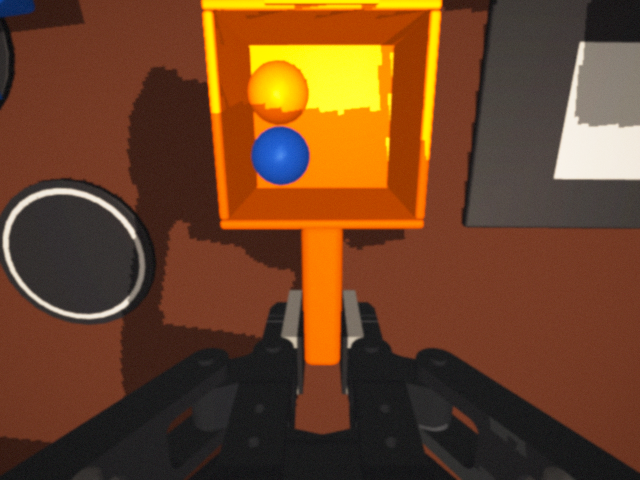

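View pics/top26.png

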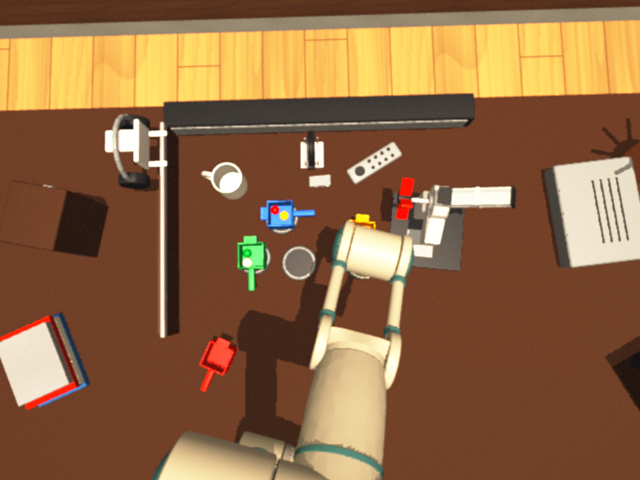

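Both balls are in the tub, orange at (277,92) and blue at (280,155). The last coaster is unmoved at (0.5128, 0.0782).

Request:
jog_arm(
  targets=[
    [0.0,[-0.015,0.019,0.003],0.019],
    [0.0,[-0.012,0.025,0],0.019],
    [0.0,[-0.01,0.025,0],0.019],
    [0.0,[-0.008,0.025,0],0.019],
    [0.0,[-0.008,0.025,0],0.019],
    [0.0,[-0.008,0.025,0],0.019],
    [0.0,[0,0,0],0],
    [0.0,[0,0,0],0],
  ],
)

```text
clock: 52.38
position: [0.4364, 0.0764, 0.0933]
ee_rot: [0.001, -0.001, -0.707, 0.707]
contact_force: [0.3, -0.1, -0.9]
width: 0.0131
```

Run:
```python
from h import *
s,r=where(); tubrel("orange","wrist27"); print("mid",s["position"][:2]-.0757*r[:2,0]-.0002*r[:2,2])
for n in ["top","scene","wrist"]: coasters(n)
m,p,d=snap("scene"); cv2.imwrite("pics/scene27c.png",cv2.resize(p[220:370,280:480,::-1],None,fx=4,fy=4,interpolation=cv2.INTER_CUBIC))
```

```text
t 52.375 pos [0.4364 0.0764 0.0933] psi -90.22 F [ 0.3 -0.1 -0.9] w 0.0131 disp [-0.2278  0.2968]
rim c top 0.011272880159575012 a range [-0.03181791  0.03145955] mid a -0.00017917978679624774 b min (near rim) [0.04466947] b max 0.1070086833028964 hook bmax 0.107475461020036
mid [0.51210068 0.07630086]
```

View pics/scene27c.png

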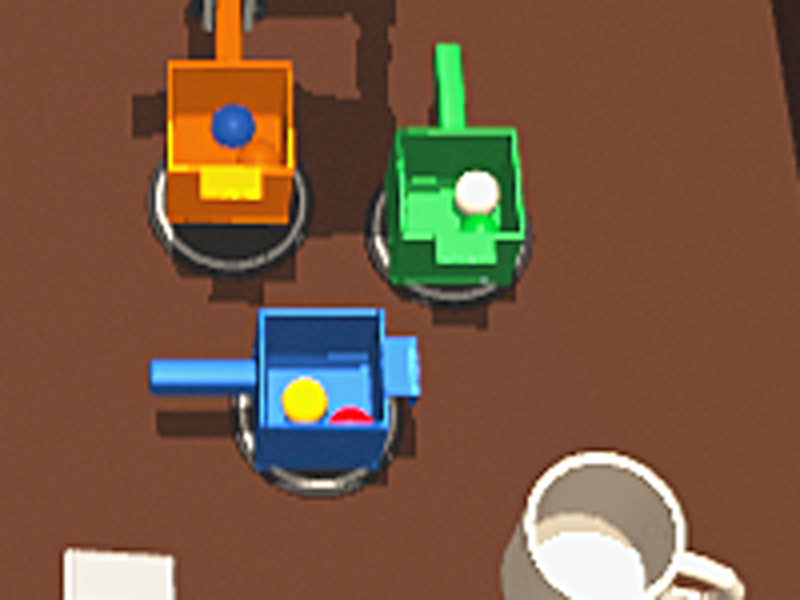

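View pics/wrist27.png

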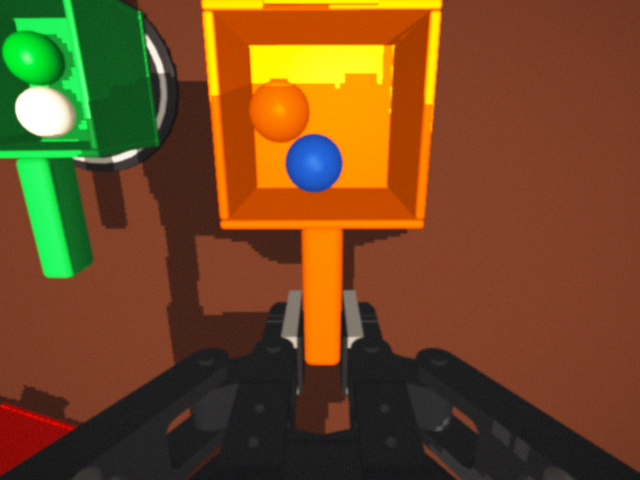

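Request:
jog_arm(
  targets=[
    [0.0,[0.001,0.002,-0.01],0],
    [0.0,[0,0,-0.015],0],
    [0.0,[0,0,-0.01],0],
    [0.0,[0,0,-0.003],0],
    [0.0,[0,0,-0.002],0],
    [0.0,[0,0,0],0],
  ],
)

```text
clock: 53.38
position: [0.4375, 0.0786, 0.0541]
ee_rot: [0.002, -0.001, -0.707, 0.707]
contact_force: [-3.1, -0.6, 5.6]
width: 0.013
```

Run:
```python
from h import *
s,r=where();print("mid",s["position"][:2]-.0757*r[:2,0])
```

```text
t 53.375 pos [0.4375 0.0786 0.0541] psi -90.23 F [-3.1 -0.6  5.6] w 0.013 disp [-0.227   0.2991]
mid [0.51319865 0.0782557 ]
```

Request:
jog_arm(
  targets=[
    [0.04,[0,0,0],0],
    [0.04,[0,0,0],0],
    [0.04,[0,0,0],0],
    [0.04,[0,0,0.03],0],
    [0.045,[0,0,0.05],0],
    [0.045,[-0.02,-0.03,0.05],0],
    [0.045,[-0.02,-0.05,0.04],0],
    [0.045,[-0.02,-0.05,0.03],0],
    [0.045,[0,-0.05,0],0],
    [0.045,[0,-0.05,0],0],
  ],
)

```text
clock: 54.62
position: [0.379, -0.1496, 0.2514]
ee_rot: [0.001, -0.002, -0.707, 0.708]
contact_force: [0.4, 0.7, -0.2]
width: 0.0447
```

Run:
```python
from h import *
where(); np.set_printoptions(precision=4,suppress=True)
ini={n:np.load(f"{n}0.npz")["p"] for n in ["top","scene"]}
for n in ["top","scene"]:
    m,p,d=snap(n,n+"28"); P=cloud(m,d)
    for t,reg in {"cup":None,"controller":None,"spring_clip":None}.items():
        print(n,t,[(np.round(q["position"],1).tolist(),round(q["score"],2)) for q in spot_point(t,n)[:2]])
    for c,ctr in {"blue":(.6345,.1215),"green":(.5297,.196),"orange":(.5128,.0782)}.items():
        X=P[hsvmask(p,c)]; X=X[(X[:,2]>.056)&(X[:,2]<.075)&(np.abs(X[:,0]-ctr[0])<.033*2)&(np.abs(X[:,1]-ctr[1])<.066)]
        sel=X[(X[:,2]>.061)]
        print(n,c,np.percentile(sel[:,0],[1,99]),np.percentile(sel[:,1],[1,99]),"z",np.percentile(X[:,2],[50,97]))
    c=p[180:300,220:340] if n=="top" else p[220:370,280:430]
    cv2.imwrite(f"pics/{n}28c.png",cv2.resize(c[:,:,::-1],None,fx=4,fy=4,interpolation=cv2.INTER_CUBIC))
    df=np.abs(p.astype(int)-ini[n].astype(int)).max(2); 
    for nm,(u0,v0,u1,v1) in {"top":{"cup":(195,155,250,200),"ctrl":(340,140,405,185),"clip":(295,130,332,190)},"scene":{"cup":(400,330,470,385),"ctrl":(195,355,278,420),"clip":(290,350,340,425)}}[n].items():
        print(n,nm,"changed px",(df[v0:v1,u0:u1]>60).sum())
```

```text
t 54.625 pos [ 0.379  -0.1496  0.2514] psi -90.25 F [ 0.4  0.7 -0.2] w 0.0447 disp [-0.2585  0.0657]
top cup [([233.9, 189.0], 0.74)]
top controller [([372.2, 164.9], 0.91), ([280.2, 216.9], 0.61)]
top spring_clip [([321.5, 180.2], 0.59)]
top blue [0.6019 0.6654] [0.0615 0.1664] z [0.0632 0.069 ]
top green [0.4721 0.5763] [0.163  0.2253] z [0.0635 0.0691]
top orange [0.4487 0.5592] [0.0458 0.1084] z [0.0629 0.0693]
top cup changed px 0
top ctrl changed px 0
top clip changed px 0
scene cup [([420.1, 366.0], 0.8), ([393.4, 273.8], 0.59)]
scene controller [([237.4, 389.5], 0.76), ([366.8, 329.2], 0.66)]
scene spring_clip [([312.1, 365.4], 0.69)]
scene blue [0.6044 0.6691] [0.0603 0.1672] z [0.0628 0.0696]
scene green [0.4691 0.5798] [0.1634 0.2272] z [0.0632 0.0695]
scene orange [0.4533 0.5606] [0.0629 0.109 ] z [0.0636 0.0708]
scene cup changed px 0
scene ctrl changed px 0
scene clip changed px 0
```

View pics/top28c.png

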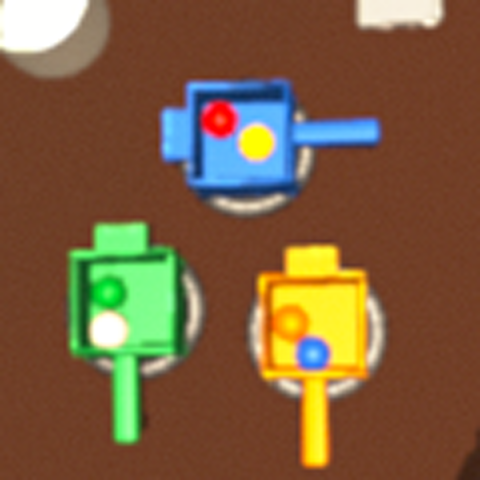

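View pics/scene28.png

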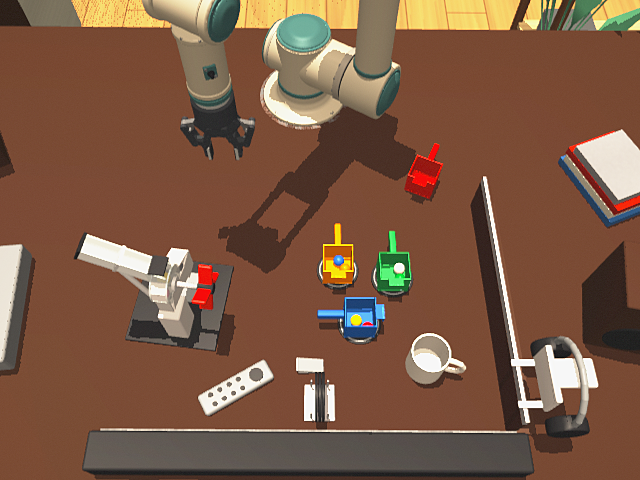

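Run:
```python
from h import *
for n in ["top","scene"]:
    p0=np.load(f"{n}0.npz")["p"]; m,p,d=snap(n)
    K=lambda p:(cv2.cvtColor(p,cv2.COLOR_RGB2HSV)[...,1]<75)
    brown=lambda p:(lambda h:(h[...,0]<12)&(h[...,1]>110)&(h[...,2]<150))(cv2.cvtColor(p,cv2.COLOR_RGB2HSV))
    for nm,c in {"A":(.6345,.1215),"B":(.5297,.196),"C":(.5128,.0782)}.items():
        u,v=proj(m,[c[0],c[1],.005]).astype(int); s=np.s_[v-32:v+33,u-32:u+33]
        print(n,nm,"lost to brown",(K(p0)&brown(p))[s].sum(),"gained on brown",(brown(p0)&K(p))[s].sum(),"still visible",(K(p0)&K(p))[s].sum())
```

```text
top A lost to brown 0 gained on brown 8 still visible 182
top B lost to brown 1 gained on brown 0 still visible 290
top C lost to brown 1 gained on brown 0 still visible 287
scene A lost to brown 0 gained on brown 4 still visible 339
scene B lost to brown 0 gained on brown 0 still visible 347
scene C lost to brown 26 gained on brown 2 still visible 268
```

The coasters haven't moved, the tubs are centred, and the bystanders are pixel-identical to the start. I'll hand in.

```bash
python3 -c "
from rig import sign_off
print(sign_off())"
```

```text
the job is handed in; nothing more can be done
None
```

The job is done and handed in. I took the blue, green and orange tubs off the rail one at a time. Each went under the spout, got exactly two knob clicks, and now stands upright on its own coaster. I left the red look-alike on the table alone. The clock read about 55 s at the last checks, against the 210 s limit.

- **Balls:** blue holds red and yellow, green holds green and white, and orange holds orange and blue. No ball shows loose in the last top and scene pictures.
- **Placing:** by my camera estimates each tub is about 2 mm or less from its coaster's centre.
- **Bystanders:** no pixel differences above the noise threshold around the cup, controller and spring clip since the start.
- **Disagreements:** the top and scene cameras differed by about 5–7 mm on coaster positions. I used their mean, which the wrist camera matched to 2 mm for the one coaster it saw.
- **Unclear reading:** the final coaster comparison showed 26 changed pixels at the orange tub's coaster in the scene view only. I took them for the shaded orange tub looking brown, as the top view showed no shift.

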